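# Refit the rotator carousel and lock it with its R-clip

### The job

Push the tube rotator's carousel fully home along its spindle, which bares the cross-hole near its free end. Then take the larger R-clip from the grey stand, start its straight leg in the cross-hole, let go of it, and press it down by its loop, without forcing it, until the bent leg has snapped over the spindle and the clip sits fully home. Leave the other things on the bench where they are.

Things in the scene. Friction and masses are not known exactly. Their poses are not given: they have to be found in the camera images.
- rotator: bench tube rotator, fixed: white motor housing 230 x 150 x 191 mm (speed knob on its lid up to 206 mm) on a grey base plate 13 mm high, a level steel spindle 24 mm thick sticking out of it. Origin on the bench exactly under the cross-hole; y runs along the spindle, from its free end towards the housing, whose near face is at y = +130 mm; z up
- hole_centre (a point): point on the spindle's axis, 115 mm above the bench, in the middle of its cross-hole; axes as rotator (they do not turn with the spindle). The free end is at y = -24 mm. The hole: straight across, 7.5 mm wide, mouths countersunk to 10.5 mm. Its lean from upright about y is not told: up to 0.6 rad either way, to be seen or felt. The spindle is stiff to turn (0.5 N m)
- drum (a joint): how far the carousel still is from home along the spindle, m: 0 = against the shoulder, a firm stop; starts at 0.016 to 0.028, its hub hiding the cross-hole. About 4 N of friction; it stays where it is left. White disc 170 mm across, with capped tubes through it; its two empty tube holes lie in line with the cross-hole, for it turns with the spindle
- hub_face (a point): where the centre of the hub's flat outer face comes with the carousel home: y = +8 mm of hole_centre, axes as rotator, fixed. The face, a ring 52 mm across round the spindle, looks to the free end and starts farther towards it by the drum value. Home, the disc's face is at y = +46 mm; tube caps 67 mm from the axis reach to y = +34 mm
- clip: larger R-clip, 113 mm long, 6 mm round steel wire, 110 g, flat like a letter R, all in its xz plane. Origin at the tip of the straight leg, which runs up z (x = 0) to z = 98 mm and on into the loop; loop and bent leg lie on its +x side. Stands almost upright in the stand, loop up, tip 10 mm above the bench. Either face may look to the housing
- clip_grip (a point): centre of the clip's loop, at x = 12, z = 98 mm of the clip, axes as clip. The loop is rigid, 30 mm wide outside along x (straight on the straight leg's side, round on the other), 6 mm thick along y
- clip_loop (a point): top outer edge of the clip's loop, at x = 12, z = 113 mm of the clip: the place to press; axes as clip
- clip_seat (a point): point on the clip's straight leg, 34 mm up from its tip, that is at hole_centre when the clip is fully home; axes as clip. Leg in the hole, the bent leg first meets the spindle when the tip is some 8 mm past the spindle's axis and the clip stays there by itself; pressing on along the leg takes 10 to 25 N up to the snap, then it stops firmly
- clip_leg (a joint): how far the clip's bent leg is sprung open, rad: 0 relaxed, about 0.1 as it rides over the spindle. Hinged at x = 21, z = 88 mm of the clip; wire centre nears the straight leg (x = 7) at z = 50, bulges to x = 15 at z = 34 for the spindle, narrows to x = 10 at z = 22 and flares to x = 16.5 at its end, z = 9.5 mm
- stand: fixed grey block, 75 (x) x 95 (y) x 55 mm high, two slots along x open at the top; origin at the centre of its underside. The larger clip stands in the slot at y = -22 mm (24 mm long, 8 wide, 45 deep), straight leg at x = -8 mm; the smaller one in the slot at y = +28 mm
- small_clip: the smaller R-clip, 68 mm long, 3.6 mm wire, one stiff piece, upright in the other slot of the stand, 50 mm from the larger one: leave it; origin at the tip of its straight leg, z up
- tip_box: loose white and clear box of pipette tips, 107 x 82 x 67 mm; origin at the centre of its underside, z up. It and the stand may swap places
- beaker: loose glass beaker, 68 mm across, 90 mm tall; origin at the centre of its underside
- bottle: loose brown reagent bottle, 72 mm across, 150 mm tall; origin at the centre of its underside
- jar: loose white jar, 64 mm across, 75 mm tall; origin at the centre of its underside
- spanner: loose spanner lying flat, 150 mm long; origin under its middle
- tube15: loose capped 15 ml tube lying down, 112 mm long, 22 mm thick; origin under its middle

How it is judged:
By the outcome, as a careful person would: the job done as asked, in the order asked, and still so for the second after the job is handed in, with the robot touching nothing.
It also fails if it takes over 72 s, if anything falls off the work surface, if the arm or the gripper's body presses on something with over 40 N, if the wrist force passes 120 N, or if a joint passes its speed limit or range.

### The arm

A 6-joint arm with a two-finger parallel gripper is mounted at the origin on the work surface. World frame = base frame: x ahead of the robot, y to its left, z up, the work surface at z = 0. Lengths are in m, angles in degrees, forces in N, time in s.
With the tool pointing down it reaches from about 0.4 to 0.825 m from the base axis. Payload 7 kg.
Tool frame: the origin (TCP) lies midway between the tips of the shut fingers; the grasp point (between the pads) lies 19 mm behind it (ctrl.grip_point_offset is the distance from the TCP to the grasp point, in m); x points along the fingers, y is the direction in which the jaws open and shut, and the axes are right-handed (so a half turn about x gives the same grasp; the last joint's range is limited). The gripper opens to 88 mm and grips with 3 to 60 N. Pads are 19 mm wide; open, the fingers measure 130 mm over their backs; the gripper's body (78 mm by 193 mm) begins 47 mm behind the grasp point.
Start: joints at [80.22, 20.546, 0.682, 0, -70.136, -16.507], TCP at [0.299, 0.605, 0.227] pointing down, gripper open.
Joint ranges: [-176.03, 176.03], [-82.01, 121.73], [-58.28, 71.71], [-173.87, 95.51], [-174.79, -0.11], [-173.66, 173.66]. Speed limits (degrees/s): [136.94, 136.94, 172.46, 180, 180, 180].

### API

Orientations are given as [roll, pitch, yaw] about the fixed x, y, z axes, in that order (R = Rz(yaw) Ry(pitch) Rx(roll)).
In Python, from plant import ctrl gives the robot as it stands.
- The arm moves only by the tool drive_tool, never from a script. Its argument "plan" is a list of rows, each a list of 3 entries, a list of its own where there are three numbers: the shift along the tool's x, y, z in m, then the turn, a rotation vector about the tool's x, y, z in degrees, then the opening, from 0 (shut) to 1 (fully open). In form: [[[dx, dy, dz], [wx, wy, wz], grip], ...]. A call has 1 to 20 rows; each row is the pose to reach, as a shift and turn from the pose measured when the call began, along the tool's axes at that moment; what a row does not reach only later rows make up. A row lasts 1/12 s, in which the tool goes at most 41.7 mm and 7.16 degrees, less where a joint would pass 70% of its speed; a pose out of reach is approached as far as the arm can. A call with a gripper value outside its range is refused whole. The fingers move at their own pace and stop on an object; the grip force is fixed at half the most. Time passes only in rows, so rows that repeat a pose let the fingers close. It gives the time, the measured TCP pose, the force and the opening at its end, in the units of the state.
- ctrl.get_obs(): the state, without advancing time (a new reading comes with each control period).
- ctrl.snapshot(name): name is "scene" or "top"; returns the picture (420x560x3 uint8, blue, green, red); there is no depth.
- ctrl.get_calibration(name): a dict with "fx", "fy", "cx", "cy" (pixels), "dist_coeffs" ([k1, k2, p1, p2, k3] as OpenCV has them; the pictures are not rectified), "R" (3x3) and "t" (3): a world point X has camera coordinates R X + t. Camera axes: x right, y down, z forward; pixel columns grow to the right and rows downward; lengths in m; the calibration is good to about 2 mm. A picture is of the moment at which its call begins. get_calibration takes no time and is no camera call.
- ctrl.close_job(): hands the job in, once; it reports no verdict.
Trained networks look in the newest picture that a camera, given by its name, has taken for a name from the list of things; names that differ only in an ending like _2 or _b are one class to them, and where a whole thing is asked for, a point or a joint stands for the part that bears it (a point fixed in the world has none). Each returns a list of dicts, best first, with "confidence" (0 to 1); they miss things now and then, are a little off and sometimes report something else, mostly with a low value. They report only what shows in the picture. A call takes as long as a camera call.
- ctrl.cut_out(camera, name): "pixels" (420x560 bool, what is visible of it) and "pixel" ([column, row] in pixels, amid what is visible of it).
- ctrl.landmark_of(camera, name): "pixel" ([column, row] in pixels: a listed point, or the origin of a listed thing).
The state is a dict: "clock": time; "joint_pos": joint angles; "qvel": joint speeds; "tau": joint torques, N m; "tool_pos": TCP position; "orientation": TCP orientation; "force": force on the tool from outside, world axes, zero at the start; "moment": the same for the moment, N m; "opening": finger opening in m.
Only numpy, scipy, OpenCV 4.12 (cv2) and the standard library are available. Lean on these libraries where they do the work, as an engineer would, in place of code of your own. Each camera call takes 0.05 s, during which the arm holds its last target. There are 200 camera calls.

## Working session

There is one attempt and no reset: what is moved stays moved. The work goes in short steps, Python scripts to look and compute and a tool call to move; the robot and the scene stay as the last step left them, time stands still between calls to the robot, and variables do not carry over. Pictures are saved under pics/ and viewed, about 8 in all and at most 12, crops included, and the job is handed in when it is done.

Besides the shell and the picture viewer there is one more tool, called after ">>>" as name([rows], argument=value, ...), one row to a line, values as JSON. drive_tool: Moves the arm, as the interface text tells. Its arguments: {"type":"object","properties":{"plan":{"type":"array","items":{"type":"array"}}},"required":["plan"]}

```bash
mkdir -p pics; ls
cat > h.py <<'E'
import numpy as np, cv2
from scipy.optimize import least_squares
from scipy.spatial.transform import Rotation as Ro
from plant import ctrl
C={n:ctrl.get_calibration(n) for n in("scene","top")}
def K(c): return np.array([[c["fx"],0,c["cx"]],[0,c["fy"],c["cy"]],[0,0,1.]])
def proj(n,X):
    c=C[n]; return cv2.projectPoints(np.array(X,float).reshape(-1,3),cv2.Rodrigues(np.array(c["R"],float))[0],np.array(c["t"],float),K(c),np.array(c["dist_coeffs"],float))[0].reshape(-1,2)
def ray(n,p):
    c=C[n]; u=cv2.undistortPoints(np.array(p,float).reshape(1,1,2),K(c),np.array(c["dist_coeffs"],float)).ravel()
    R=np.array(c["R"]);d=R.T@np.array([*u,1]); return -R.T@np.array(c["t"]),d/np.linalg.norm(d)
def onz(n,p,z):
    o,d=ray(n,p); return o+d*(z-o[2])/d[2]
def tri(a,b):
    A=0;B=0
    for n,p in(("scene",a),("top",b)):
        o,d=ray(n,p);P=np.eye(3)-np.outer(d,d);A=A+P;B=B+P@o
    return np.linalg.solve(A,B)
def shift(target):
    o=ctrl.get_obs();R=Ro.from_euler('xyz',o["orientation"],degrees=True);return R.inv().apply(np.array(target)-o["tool_pos"])
def snap(n,f,box=None,s=1):
    im=ctrl.snapshot(n)
    if f:
        j=im
        if box: j=im[box[1]:box[3],box[0]:box[2]]
        cv2.imwrite("pics/"+f,cv2.resize(j,None,fx=s,fy=s,interpolation=cv2.INTER_CUBIC))
    return im
E
python3 - <<'E'
from h import *
a=snap("scene",None);b=snap("top",None)
cv2.imwrite("pics/a.png",a);cv2.imwrite("pics/b.png",b)
for n in C: print(n,C[n]["fx"],(-np.array(C[n]["R"]).T@C[n]["t"]).round(3),np.array(C[n]["R"]).round(2).tolist())
o=ctrl.get_obs();print(o)
for t in "rotator hole_centre hub_face clip clip_grip clip_loop clip_seat stand small_clip tip_box beaker bottle jar spanner tube15".split():
    r=[]
    for n in C:
        l=ctrl.landmark_of(n,t); r.append([(np.round(q["pixel"],1).tolist(),round(q["confidence"],2)) for q in l[:2]])
    s=""
    if r[0] and r[1]: s=tri(r[0][0][0],r[1][0][0]).round(4)
    print(t,r,s)
E
```

```text
pics
scene 456.6164806564609 [ 1.584 -0.17   0.803] [[0.11, 0.99, 0.0], [0.55, -0.06, -0.83], [-0.83, 0.09, -0.55]]
top 395.1213186792798 [ 0.408 -0.052  0.941] [[0.01, -1.0, 0.0], [-0.99, -0.01, -0.16], [0.16, -0.0, -0.99]]
{'clock': 0.1, 'joint_pos': array([ 8.02191158e+01,  2.05865849e+01,  6.40903607e-01, -1.91642772e-02,
       -7.01352448e+01, -1.65063540e+01]), 'qvel': array([-0.01465513, -0.11417495,  0.1314282 ,  0.01844209,  0.05941983,
        0.14724304]), 'tau': array([-1.00584268e-03, -5.84162629e+01,  2.93749255e+01,  7.01528192e+00,
        1.01769750e-02, -5.30479656e-05]), 'tool_pos': array([0.29876899, 0.60480789, 0.22573459]), 'orientation': array([  93.95668137,   89.917092  , -112.33708156]), 'force': array([-0.44438364,  0.59330485,  0.42349933]), 'moment': array([-0.01134866, -0.02409005,  0.0194143 ]), 'opening': 0.087565075356102}
rotator [[([310.2, 247.0], 0.56), ([191.7, 258.2], 0.39)], [([238.0, 192.8], 0.96), ([363.8, 254.0], 0.35)]] [ 0.5903  0.0489 -0.0082]
hole_centre [[([310.9, 210.7], 0.67)], [([233.7, 179.9], 0.94), ([384.0, 190.9], 0.71)]] [0.5936
[... 582 characters left out ...]
370.0, 184.6], 0.69)]] 
small_clip [[([200.3, 249.8], 0.4), ([315.3, 211.5], 0.19)], [([392.4, 170.5], 0.61), ([365.1, 188.7], 0.58)]] [ 0.6374 -0.2824  0.056 ]
tip_box [[([201.9, 221.3], 0.92), ([195.4, 258.2], 0.62)], [([365.7, 254.5], 0.91), ([388.6, 186.4], 0.74)]] [ 0.4446 -0.258   0.0016]
beaker [[([249.4, 209.8], 0.83)], [([300.0, 270.9], 0.84), ([387.0, 184.9], 0.66)]] [ 0.4039 -0.1068  0.005 ]
bottle [[([140.2, 282.3], 0.81)], [([420.8, 155.3], 0.61)]] [ 0.6925 -0.4086 -0.0061]
jar [[], [([143.0, 286.9], 0.85)]] 
spanner [[([151.0, 224.9], 0.68)], [([424.6, 255.9], 0.71)]] [ 0.4431 -0.4064 -0.0034]
tube15 [[([332.1, 281.3], 0.58)], [([227.7, 134.2], 0.59)]] [ 0.7388  0.0794 -0.0058]
```

View pics/a.png

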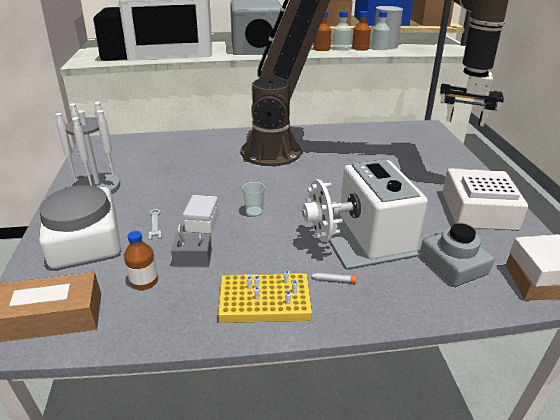

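View pics/b.png

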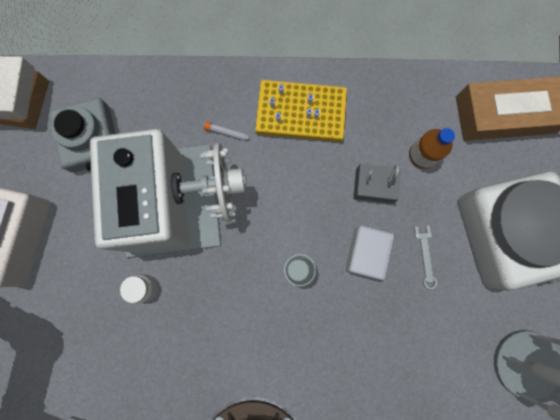

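Scene: rotator spindle points left (free end near (305,212)); stand at about (190,247); in the top view hub at (235,182), stand at (378,183), spanner, beaker and tip box below it. Now close crops in one montage.

Run:
```python
from h import *
a=cv2.imread("pics/a.png");b=cv2.imread("pics/b.png")
f=lambda i,x,y,w,h:cv2.resize(i[y:y+h,x:x+w],(400,300),interpolation=cv2.INTER_CUBIC)
m=np.vstack([np.hstack([f(a,295,165,100,75),f(b,170,135,100,75)]),np.hstack([f(a,150,205,80,60),f(b,345,150,80,60)])])
cv2.imwrite("pics/m.png",m)
for n in C:
  for t in("clip","small_clip","stand","drum"):
    for q in ctrl.cut_out(n,t)[:2]:
        ys,xs=np.where(q["pixels"]);print(n,t,round(q["confidence"],2),q["pixel"],len(xs),xs.min(),xs.max(),ys.min(),ys.max()) if len(xs) else 0
```

```text
scene clip 0.38 [181.2, 231.9] 45 179 183 227 240
scene stand 0.78 [193.0, 250.8] 1181 171 210 234 267
scene stand 0.71 [200.3, 209.7] 1125 183 217 195 232
scene drum 0.92 [315.2, 210.3] 1514 302 341 178 241
top clip 0.43 [391.6, 178.5] 106 387 397 166 186
top small_clip 0.59 [154.7, 194.2] 15245 91 245 131 256
top small_clip 0.58 [367.7, 172.2] 10 368 370 171 176
top drum 0.75 [220.3, 181.6] 1805 201 244 143 220
```

View pics/m.png

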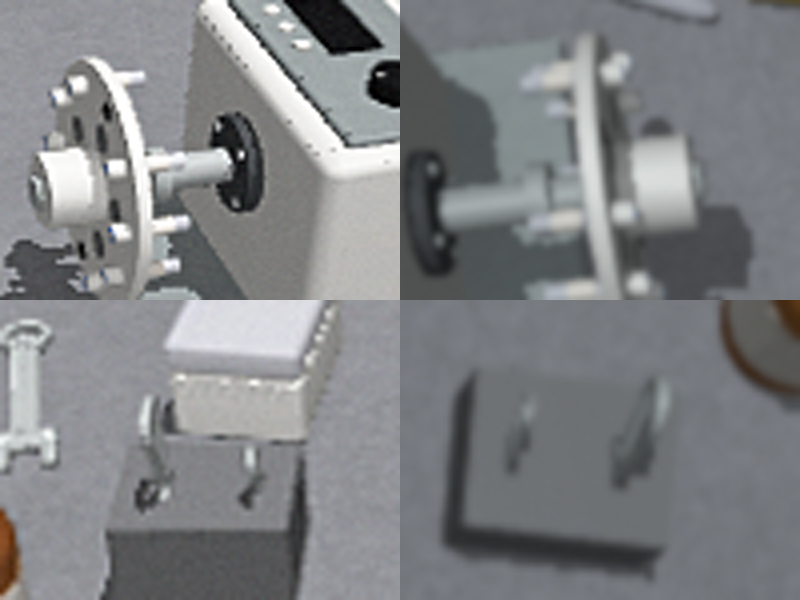

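Montage: spindle end about (305,212) scene / (245.5,180.5) top; large clip in the right-hand (−y) slot of the stand, loop leaning to +x. Fit the poses.

```bash
cat >> h.py <<'E'
def rot(p): # p=x,y,yaw ; returns function rotator->world
    x,y,w=p; R=Ro.from_euler('z',w,degrees=True)
    return lambda X:R.apply(np.array(X,float).reshape(-1,3))+[x,y,0]
E
python3 - <<'E'
from h import *
T=lambda u,v:(170+u/4,135+v/4); S=lambda u,v:(295+u/4,165+v/4)
print("end",tri(S(40,188),T(300,182)).round(4))
for u,v in((50,206),(110,198),(295,182),(290,182)): print(onz("top",T(u,v),.115).round(4))
print("scene flange", onz("scene",S(228,163),.115))
print("hub face top edge corners",onz("top",T(295,135),.115),onz("top",T(295,229),.115))
# stand fit
W=lambda u,v:np.array((345+u/5,150+v/5))
obs=np.array([W(78,72),W(280,85),W(263,250),W(62,235)])
loc=np.array([[.0375,.0475,.055],[.0375,-.0475,.055],[-.0375,-.0475,.055],[-.0375,.0475,.055]])
f=lambda p:(proj("top",rot(p)(loc))-obs).ravel()
r=least_squares(f,[.6,-.28,0]);print("stand",r.x,f(r.x).round(1))
P=rot(r.x)
for n in C: print(n,[(k,proj(n,P(v)).round(1).tolist()) for k,v in dict(tip=[-.008,-.022,.01],loop=[.004,-.022,.123],grip=[.004,-.022,.108],cor=loc).items()])
print("grip world",P([.004,-.022,.108]))
E
```

```text
end [0.5939 0.0249 0.1158]
[0.5787 0.1556 0.115 ]
[0.5835 0.1237 0.115 ]
[0.5937 0.0251 0.115 ]
[0.5937 0.0278 0.115 ]
scene flange [0.57690446 0.16095263 0.115     ]
hub face top edge corners [0.61955878 0.02588126 0.115     ] [0.5681039  0.02436324 0.115     ]
stand [ 0.60849938 -0.28054183 -4.74318582] [-1.  -0.1 -0.5  1.2  1.3 -0.   0.2 -1. ]
scene [('tip', [[184.7, 252.3]]), ('loop', [[179.4, 221.2]]), ('grip', [[180.1, 226.0]]), ('cor', [[207.3, 249.7], [170.8, 250.2], [175.1, 232.8], [209.7, 232.3]])]
top [('tip', [[383.4, 190.2]]), ('loop', [[397.5, 174.2]]), ('grip', [[395.5, 175.9]]), ('cor', [[359.6, 164.3], [400.5, 168.2], [398.9, 200.0], [357.6, 196.0]])]
grip world [[ 0.6106665  -0.30279724  0.108     ]]
```

```bash
cat >> h.py <<'E'
YAW=6.56
def frame(a,yref):
    a=np.array(a,float);a/=np.linalg.norm(a);y=np.array(yref,float);y-=a*(a@y);y/=np.linalg.norm(y)
    return np.column_stack([a,y,np.cross(a,y)])
def go(pos,F):
    o=ctrl.get_obs();R=Ro.from_euler('xyz',o["orientation"],degrees=True)
    return R.inv().apply(np.array(pos)-o["tool_pos"]).round(4).tolist(),np.degrees((R.inv()*Ro.from_matrix(F)).as_rotvec()).round(2).tolist()
E
python3 - <<'E'
from h import *
w=np.radians(YAW);d=np.array([-np.sin(w),np.cos(w),0]);e=np.array([np.cos(w),np.sin(w),0])
t=np.radians(35);a=-np.cos(t)*np.array([0,0,1])+np.sin(t)*d
print(tri((180,224),(397,167)),tri((183,225),(396,167)))
print(Ro.from_euler('xyz',ctrl.get_obs()["orientation"],degrees=True).as_matrix().round(3))
for s in(1,-1):print(s,go([.597,-.01,.36],frame(a,s*e)),"down-jaw-d",go([.597,-.01,.36],frame([0,0,-1],s*d)))
E
```

```text
[ 0.62591999 -0.30081843  0.125223  ] [ 0.62650495 -0.29632386  0.12289001]
[[-0.    -0.443 -0.897]
 [ 0.    -0.897  0.443]
 [-1.    -0.     0.   ]]
1 ([-0.1334, 0.4196, -0.5397], [-118.32, 20.32, -37.3]) down-jaw-d ([-0.1334, 0.4196, -0.5397], [147.16, 0.0, -0.0])
-1 ([-0.1334, 0.4196, -0.5397], [55.31, -32.01, -17.44]) down-jaw-d ([-0.1334, 0.4196, -0.5397], [-32.84, 0.0, 0.0])
```

>>> drive_tool([
  [[-0.04,0,0],[0,0,0],0.39],
  [[-0.08,0,0],[0,0,0],0.39],
  [[-0.12,0.02,-0.02],[0,0,0],0.39],
  [[-0.133,0.05,-0.05],[5,-3,-1.6],0.39],
  [[-0.133,0.08,-0.09],[10,-6,-3],0.39],
  [[-0.133,0.4196,-0.5397],[55.3,-32.0,-17.4],0.39],
  [[-0.133,0.4196,-0.5397],[55.3,-32.0,-17.4],0.39],
  [[-0.133,0.4196,-0.5397],[55.3,-32.0,-17.4],0.39],
  [[-0.133,0.4196,-0.5397],[55.3,-32.0,-17.4],0.39],
  [[-0.133,0.4196,-0.5397],[55.3,-32.0,-17.4],0.39],
  [[-0.133,0.4196,-0.5397],[55.3,-32.0,-17.4],0.39],
  [[-0.133,0.4196,-0.5397],[55.3,-32.0,-17.4],0.39],
  [[-0.133,0.4196,-0.5397],[55.3,-32.0,-17.4],0.39],
  [[-0.133,0.4196,-0.5397],[55.3,-32.0,-17.4],0.39],
  [[-0.133,0.4196,-0.5397],[55.3,-32.0,-17.4],0.39],
  [[-0.133,0.4196,-0.5397],[55.3,-32.0,-17.4],0.39],
  [[-0.133,0.4196,-0.5397],[55.3,-32.0,-17.4],0.39],
  [[-0.133,0.4196,-0.5397],[55.3,-32.0,-17.4],0.39],
  [[-0.133,0.4196,-0.5397],[55.3,-32.0,-17.4],0.39],
  [[-0.133,0.4196,-0.5397],[55.3,-32.0,-17.4],0.39],
])

```text
clock: 3.67
tool_pos: [0.5992, -0.016, 0.3567]
orientation: [0.4, 55.1, 96.7]
force: [-1.3, 1.5, -1.6]
opening: 0.0342
```

```bash
cat >> h.py <<'E'
w=np.radians(YAW);d=np.array([-np.sin(w),np.cos(w),0]);e=np.array([np.cos(w),np.sin(w),0]);U=np.array([0,0,1.])
E
python3 - <<'E'
from h import *
t=np.radians(35);a=-np.cos(t)*U+np.sin(t)*d
print(ctrl.get_obs()["joint_pos"].round(1),ctrl.get_obs()["force"])
h=np.array([.5938,.0251,.11])
for s,z in((-.025,.36),(-.025,.11),(0,.11),(.03,.11)):print(s,go([*(h+d*s)[:2],z],frame(a,-e)))
E
```

```text
[ -6.5  17.6  17.9 -34.2 -97.7  10.2] [-1.34706181  1.49744022 -1.59168829]
-0.025 ([0.0067, 0.0008, 0.0153], [-0.36, -0.11, -0.05])
-0.025 ([0.2118, -0.0003, -0.1277], [-0.36, -0.11, -0.05])
0 ([0.2261, -0.0002, -0.1072], [-0.36, -0.11, -0.05])
0.03 ([0.2433, -0.0001, -0.0826], [-0.36, -0.11, -0.05])
```

>>> drive_tool([
  [[0.03,0,0.0],[0,0,0],0.39],
  [[0.06,0,-0.025],[0,0,0],0.39],
  [[0.09,0,-0.045],[0,0,0],0.39],
  [[0.12,0,-0.066],[0,0,0],0.39],
  [[0.15,0,-0.086],[0,0,0],0.39],
  [[0.18,0,-0.107],[0,0,0],0.39],
  [[0.2,0,-0.12],[0,0,0],0.39],
  [[0.2118,0,-0.1277],[0,0,0],0.39],
  [[0.2118,0,-0.1277],[0,0,0],0.39],
  [[0.2118,0,-0.1277],[0,0,0],0.39],
])

```text
clock: 4.5
tool_pos: [0.5966, 0.0, 0.1102]
orientation: [0.5, 55.1, 96.7]
force: [-0.6, -0.6, 0.8]
opening: 0.0341
```

Run:
```python
from h import *
t=np.radians(35);a=-np.cos(t)*U+np.sin(t)*d
a1=snap("scene",None);b1=snap("top",None)
f=lambda i,x,y,w,h:cv2.resize(i[y:y+h,x:x+w],(400,300),interpolation=cv2.INTER_CUBIC)
cv2.imwrite("pics/c.png",np.hstack([f(a1,275,165,100,75),f(b1,190,145,100,75)]))
h=np.array([.5938,.0251,.11]);print(ctrl.get_obs()["force"])
print(((ctrl.get_obs()["tool_pos"]-h)@d))
for s in(0,.02,.04):print(s,go(h+d*s,frame(a,-e)))
```

```text
[ 0.22267449 -0.4110185   0.5578263 ]
-0.025439144681695666
0 ([0.0162, 0.001, 0.0197], [-0.24, -0.17, 0.08])
0.02 ([0.0276, 0.0011, 0.0362], [-0.24, -0.17, 0.08])
0.04 ([0.039, 0.0012, 0.0526], [-0.24, -0.17, 0.08])
```

View pics/c.png

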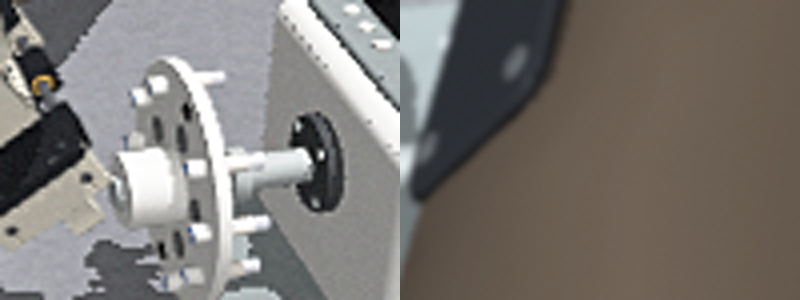

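>>> drive_tool([
  [[0.0035,0.0005,0.004],[0,0,0],0.39],
  [[0.007,0.001,0.008],[0,0,0],0.39],
  [[0.0105,0.001,0.012],[0,0,0],0.39],
  [[0.0135,0.001,0.016],[0,0,0],0.39],
  [[0.0162,0.001,0.0197],[0,0,0],0.39],
  [[0.0173,0.001,0.0213],[0,0,0],0.39],
  [[0.0185,0.001,0.023],[0,0,0],0.39],
  [[0.0196,0.001,0.0246],[0,0,0],0.39],
  [[0.0208,0.001,0.0263],[0,0,0],0.39],
  [[0.0219,0.001,0.0279],[0,0,0],0.39],
  [[0.0219,0.001,0.0279],[0,0,0],0.39],
])

```text
clock: 5.52
tool_pos: [0.5927, 0.0353, 0.1099]
orientation: [0.1, 55.2, 96.4]
force: [0.8, -3.0, 1.8]
opening: 0.0344
```

>>> drive_tool([
  [[0.0009,0,0.0013],[0,0,0],0.39],
  [[0.0017,0,0.0025],[0,0,0],0.39],
  [[0.0026,0,0.0037],[0,0,0],0.39],
  [[0.0034,0,0.0049],[0,0,0],0.39],
  [[0.0043,0,0.0061],[0,0,0],0.39],
  [[0.0043,0,0.0061],[0,0,0],0.39],
])

```text
clock: 6.02
tool_pos: [0.5917, 0.0431, 0.1099]
orientation: [0.2, 55.1, 96.5]
force: [-0.9, -2.8, 2.9]
opening: 0.0344
```

>>> drive_tool([
  [[0.0006,0,0.0008],[0,0,0],0.39],
  [[0.0011,0,0.0016],[0,0,0],0.39],
  [[0.0017,0,0.0025],[0,0,0],0.39],
  [[0.0017,0,0.0025],[0,0,0],0.39],
])

```text
clock: 6.35
tool_pos: [0.5916, 0.0443, 0.1099]
orientation: [0.1, 55.3, 96.4]
force: [-0.4, -10.3, 3.1]
opening: 0.0343
```

>>> drive_tool([
  [[0.0006,0,0.0008],[0,0,0],0.39],
  [[0.0011,0,0.0016],[0,0,0],0.39],
  [[0.0011,0,0.0016],[0,0,0],0.39],
])

```text
clock: 6.6
tool_pos: [0.5916, 0.0443, 0.1099]
orientation: [0.1, 55.5, 96.4]
force: [-0.6, -10.3, 3.5]
opening: 0.0341
```

>>> drive_tool([
  [[0.0012,0,0.0016],[0,0,0],0.39],
  [[0.0023,0,0.0033],[0,0,0],0.39],
  [[0.0034,0,0.0049],[0,0,0],0.39],
  [[0.0034,0,0.0049],[0,0,0],0.39],
])

```text
clock: 6.93
tool_pos: [0.5916, 0.0448, 0.1099]
orientation: [-0.1, 55.9, 96.3]
force: [-0.8, -24.9, 5.8]
opening: 0.0342
```

>>> drive_tool([
  [[-0.006,0,-0.009],[0,0,0],0.39],
  [[-0.02,0,-0.03],[0,0,0],0.39],
  [[-0.036,0,-0.05],[0,0,0],0.39],
  [[-0.065,0,-0.04],[0,0,0],0.39],
  [[-0.1,0,-0.06],[0,0,0],0.39],
  [[-0.13,0,-0.07],[0,0,0],0.5],
  [[-0.17,0,-0.08],[0,0,0],0.5],
  [[-0.21,0,-0.09],[0,0,0],0.5],
  [[-0.24,0,-0.1],[0,0,0],0.5],
  [[-0.26,0,-0.11],[0,0,0],0.5],
  [[-0.26,0,-0.11],[0,0,0],0.5],
])

```text
clock: 7.85
tool_pos: [0.6186, -0.194, 0.2655]
orientation: [-0.3, 56.0, 95.9]
force: [-0.3, 1.3, 0.1]
opening: 0.0439
```

Run:
```python
from h import *
print(ctrl.get_obs()["tool_pos"],go([.615,-.305,.20],frame(-U,-d)))
for n,f in(("scene","s2.png"),("top","t2.png")):
    cv2.imwrite("pics/"+f,snap(n,None))
for t in("hole_centre","hub_face","clip_loop","clip_grip","clip"):
    r=[]
    for n in C: r.append([(np.round(q["pixel"],1).tolist(),round(q["confidence"],2)) for q in ctrl.landmark_of(n,t)[:2]])
    print(t,r,tri(r[0][0][0],r[1][0][0]).round(4) if r[0] and r[1] else '')
H=np.array([.5915,.0446,.115])
for n in C: print(n,proj(n,[H,H-.024*d,H+.008*d]).round(1).tolist())
a=cv2.imread("pics/s2.png");b=cv2.imread("pics/t2.png")
f=lambda i,x,y,w,h:cv2.resize(i[y:y+h,x:x+w],(w*8,h*8),interpolation=cv2.INTER_CUBIC)
cv2.imwrite("pics/d.png",np.hstack([f(a,298,175,50,75),f(b,200,140,50,75)]))
```

```text
[ 0.61857602 -0.19396991  0.26546995] ([-0.0072, 0.0158, -0.1278], [-87.39, 26.39, 26.84])
hole_centre [[([312.7, 211.5], 0.85)], []] 
hub_face [[([315.2, 207.9], 0.85)], [([232.5, 182.5], 0.84)]] [0.5879 0.052  0.1227]
clip_loop [[([179.7, 222.3], 0.52)], []] 
clip_grip [[([175.4, 229.5], 0.39)], []] 
clip [[([181.4, 252.6], 0.63)], []] 
scene [[311.1, 211.4], [302.5, 212.5], [314.0, 211.0]]
top [[234.6, 181.4], [245.8, 180.3], [230.9, 181.7]]
```

View pics/d.png

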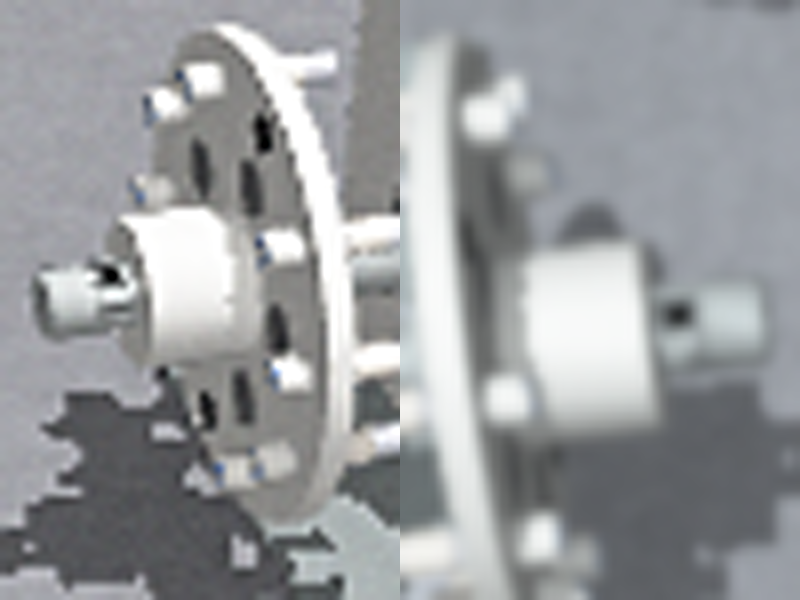

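The crop shows the bared cross-hole at scene (311.5,209.4) and top (235,179.1); empty tube holes at scene about (330.9,191.5) and (323.9,226). Fit the lean.

Run:
```python
from h import *
H=np.array([.5915,.0446,.115])
print("mouth tri",tri((311.5,209.4),(235,179.1))-H)
n=lambda l:np.sin(l)*e+np.cos(l)*U
for l in(-.2,0,.2,.3,.4,.5,.6):
    print(l,proj("scene",[H+.012*n(l)]).round(1).tolist(),proj("top",[H+.012*n(l)]).round(1).tolist(),"empties",proj("scene",[H+.046*d+.067*n(l),H+.046*d-.067*n(l)]).round(1).tolist())
for r in np.linspace(-3,3,1):pass
g=lambda p:(proj("scene",[H+p[1]*d+.067*n(p[0]),H+p[1]*d-.067*n(p[0])])-[[330.9,191.5],[323.9,226]]).ravel()
r=least_squares(g,[.3,.046]);print(r.x,r.fun)
# hub silhouette / spindle free end in images
print("disc top/bottom/rim scene",proj("scene",[H+.046*d+.085*U,H+.046*d-.085*U,H+.046*d+.085*e]).round(1).tolist())
```

```text
mouth tri [ 0.00317888 -0.00083695  0.00843898]
-0.2 [[311.1, 207.2]] [[234.1, 181.2]] empties [[327.5, 185.9], [327.4, 231.6]]
0 [[311.4, 207.6]] [[234.0, 180.1]] empties [[329.1, 188.0], [325.8, 229.2]]
0.2 [[311.6, 208.2]] [[233.9, 179.1]] empties [[330.8, 191.1], [324.4, 226.1]]
0.3 [[311.7, 208.5]] [[233.9, 178.5]] empties [[331.5, 192.9], [323.7, 224.3]]
0.4 [[311.9, 208.9]] [[233.9, 178.1]] empties [[332.3, 194.9], [323.0, 222.3]]
0.5 [[312.0, 209.3]] [[233.9, 177.6]] empties [[333.0, 197.1], [322.4, 220.3]]
0.6 [[312.1, 209.7]] [[233.8, 177.2]] empties [[333.6, 199.4], [321.9, 218.1]]
[0.21827991 0.04547463] [-0.18167726 -0.09120705  0.15122556 -0.23271654]
disc top/bottom/rim scene [[329.6, 182.1], [325.4, 234.4], [338.1, 227.4]]
```

Run:
```python
from h import *
H=np.array([.5915,.0446,.115])
b=cv2.cvtColor(cv2.imread("pics/t2.png"),cv2.COLOR_BGR2GRAY);b0=cv2.cvtColor(cv2.imread("pics/b.png"),cv2.COLOR_BGR2GRAY)
print([ (g,proj("top",[H+g*d+.026*(np.sin(q)*e+np.cos(q)*U) for q in(-1.2,-.5,.5,1.2)]).round(1).tolist()) for g in(.008,.004,-.012)])
for r in(172,174,188,190):print(r,"now",b[r,225:240].tolist(),"before",b0[r,225:252].tolist())
print("spindle row181",b[181,228:252].tolist(),"row179",b[179,228:252].tolist())
print("disc edge row 160", b[160,195:225].tolist(), b0[160,195:230].tolist())
print(proj("top",[H+.046*d+.085*U,H+.046*d+.06*e+.06*U]))
```

```text
[(0.008, [[231.3, 192.0], [230.1, 185.2], [229.1, 173.5], [229.5, 169.7]]), (0.004, [[233.2, 191.8], [232.0, 185.0], [231.0, 173.4], [231.3, 169.5]]), (-0.012, [[240.7, 191.0], [239.7, 184.2], [238.7, 172.6], [238.8, 168.8]])]
172 now [223, 224, 225, 221, 187, 137, 112, 124, 145, 154, 157, 159, 160, 161, 160] before [113, 116, 135, 167, 183, 187, 188, 189, 189, 190, 190, 191, 192, 192, 193, 185, 150, 112, 114, 122, 124, 126, 127, 126, 126, 126, 125]
174 now [237, 237, 238, 233, 204, 147, 113, 115, 140, 155, 159, 161, 159, 156, 155] before [120, 128, 152, 184, 199, 201, 202, 202, 203, 204, 204, 205, 205, 205, 205, 198, 166, 121, 108, 112, 117, 121, 123, 124, 123, 123, 123]
188 now [224, 223, 223, 222, 221, 213, 175, 131, 118, 119, 121, 121, 122, 122, 113] before [209, 209, 199, 166, 137, 142, 159, 166, 167, 165, 166, 165, 164, 163, 162, 161, 160, 154, 131, 99, 82, 76, 76, 77, 77, 77, 76]
190 now [204, 202, 202, 200, 199, 193, 171, 133, 107, 99, 97, 97, 99, 99, 99] before [160, 160, 155, 141, 122, 119, 133, 142, 144, 143, 142, 140, 139, 138, 136, 134, 133, 130, 118, 96, 80, 77, 77, 78, 78, 78, 78]
spindle row181 [248, 243, 204, 154, 151, 148, 150, 159, 165, 170, 183, 192, 195, 198, 200, 200, 192, 163, 148, 152, 156, 158, 160, 160] row179 [248, 240, 194, 137, 116, 82, 47, 57, 112, 168, 198, 208, 210, 212, 212, 211, 198, 160, 149, 157, 161, 162, 162, 161]
disc edge row 160 [167, 170, 173, 178, 179, 186, 224, 239, 241, 237, 215, 157, 115, 106, 104, 99, 94, 107, 133, 153, 161, 162, 158, 146, 144, 152, 157, 158, 157, 156] [136, 137, 139, 140, 139, 138, 137, 137, 138, 138, 140, 145, 154, 159, 157, 150, 135, 124, 143, 182, 202, 204, 194, 155, 108, 85, 78, 70, 72, 96, 119, 128, 131, 130, 125]
[[205.99473078 174.0235344 ]
 [206.19034576 148.09110796]]
```

Hub edge matches the home prediction (moved ~25 mm), hole matches too. Now refine the clip with an overlay on the first pictures.

```bash
cat > ov.py <<'E'
from h import *
def wire(loc,s=24):
    pts=[[0,0,0],[0,0,.098]]+[[.012+.012*np.cos(t),0,.098+.012*np.sin(t)] for t in np.linspace(np.pi,-.8,12)]+[[.021,0,.088],[.007,0,.05],[.015,0,.034],[.010,0,.022],[.0165,0,.0095]]
    return np.array(pts)
def draw(im,n,W,x,y,k,col):
    p=((proj(n,W)-[x-.5,y-.5])*k).astype(int); cv2.polylines(im,[p.reshape(-1,1,2)],False,col,1)
E
python3 - <<'E'
from ov import *
P=rot([.6085,-.2805,-4.74]);k=8
L=wire(0)
out=[]
for n,f,x,y in(("scene","a.png",160,212),("top","b.png",365,155)):
    im=cv2.resize(cv2.imread("pics/"+f)[y:y+50,x:x+50],None,fx=k,fy=k,interpolation=cv2.INTER_CUBIC);raw=im.copy()
    draw(im,n,P(L+[-.008,-.022,.01]),x,y,k,(0,0,255))
    draw(im,n,P([[.0375,.0475,.055],[.0375,-.0475,.055],[-.0375,-.0475,.055],[-.0375,.0475,.055],[.0375,.0475,.055]]),x,y,k,(0,255,0))
    draw(im,n,P([[.012,-.026,.055],[-.012,-.026,.055],[-.012,-.018,.055],[.012,-.018,.055],[.012,-.026,.055]]),x,y,k,(255,0,0))
    out.append(im)
cv2.imwrite("pics/e.png",np.hstack(out))
E
```

```text
(no output)
```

View pics/e.png

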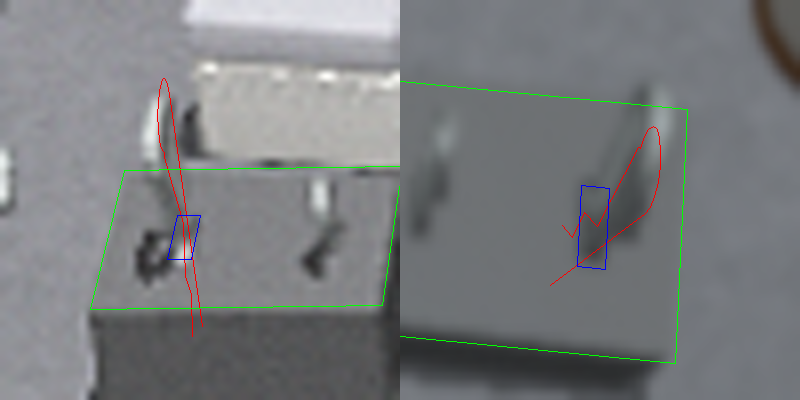

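Overlay: stand fits; the clip's loop is about 9 mm further +x and 2–3 mm further −y than an upright model. Go above it.

Run:
```python
from h import *
F=frame(-U,[-.083,-.997,0])
for p in([.617,-.305,.2],[.617,-.305,.26],[.617,-.305,.093]):print(go(p,F))
```

```text
([-0.0112, 0.0136, -0.1302], [-76.34, 28.43, 23.41])
([-0.0609, 0.0135, -0.0966], [-76.34, 28.43, 23.41])
([0.0775, 0.0136, -0.1902], [-76.34, 28.43, 23.41])
```

>>> drive_tool([
  [[-0.05,0.01,-0.04],[-6,2.2,1.8],0.5],
  [[-0.0609,0.0135,-0.0966],[-76.34,28.43,23.41],0.5],
  [[-0.0609,0.0135,-0.0966],[-76.34,28.43,23.41],0.5],
  [[-0.0609,0.0135,-0.0966],[-76.34,28.43,23.41],0.5],
  [[-0.0609,0.0135,-0.0966],[-76.34,28.43,23.41],0.5],
  [[-0.0609,0.0135,-0.0966],[-76.34,28.43,23.41],0.5],
  [[-0.0609,0.0135,-0.0966],[-76.34,28.43,23.41],0.5],
  [[-0.0609,0.0135,-0.0966],[-76.34,28.43,23.41],0.5],
  [[-0.0609,0.0135,-0.0966],[-76.34,28.43,23.41],0.5],
  [[-0.0609,0.0135,-0.0966],[-76.34,28.43,23.41],0.5],
  [[-0.0609,0.0135,-0.0966],[-76.34,28.43,23.41],0.5],
  [[-0.0609,0.0135,-0.0966],[-76.34,28.43,23.41],0.5],
  [[-0.0609,0.0135,-0.0966],[-76.34,28.43,23.41],0.5],
  [[-0.0609,0.0135,-0.0966],[-76.34,28.43,23.41],0.5],
  [[-0.0609,0.0135,-0.0966],[-76.34,28.43,23.41],0.5],
  [[-0.0609,0.0135,-0.0966],[-76.34,28.43,23.41],0.5],
  [[-0.0609,0.0135,-0.0966],[-76.34,28.43,23.41],0.5],
])

```text
clock: 9.87
tool_pos: [0.6173, -0.3054, 0.2596]
orientation: [-31.2, 89.9, 143.9]
force: [-0.3, 0.2, 0.5]
opening: 0.044
```

Run:
```python
from h import *
F=frame(-U,[-.083,-.997,0])
print(ctrl.get_obs()["joint_pos"].round(1))
for p in([.617,-.305,.093],):print(go(p,F))
```

```text
[-10.2  20.9   5.5  -0.  -74.7  95.3]
([0.1666, -0.0003, 0.0002], [-0.12, 0.05, 0.03])
```

>>> drive_tool([
  [[0.04,0,0],[0,0,0],0.5],
  [[0.08,0,0],[0,0,0],0.5],
  [[0.11,0,0],[0,0,0],0.5],
  [[0.13,0,0],[0,0,0],0.5],
  [[0.15,0,0],[0,0,0],0.5],
  [[0.16,0,0],[0,0,0],0.5],
  [[0.1666,0,0],[0,0,0],0.5],
  [[0.1666,0,0],[0,0,0],0.5],
  [[0.1666,0,0],[0,0,0],0.5],
])

```text
clock: 10.62
tool_pos: [0.6177, -0.3057, 0.0936]
orientation: [-35.3, 90.0, 139.8]
force: [-0.4, 0.5, 0.7]
opening: 0.0437
```

Run:
```python
from h import *
snap("scene","g.png",(145,185,225,270),7)
o=ctrl.get_obs();print(o["tool_pos"],o["force"])
```

```text
[ 0.61800052 -0.30570847  0.09420784] [ 0.35725974 -0.33430709  0.46757311]
```

View pics/g.png

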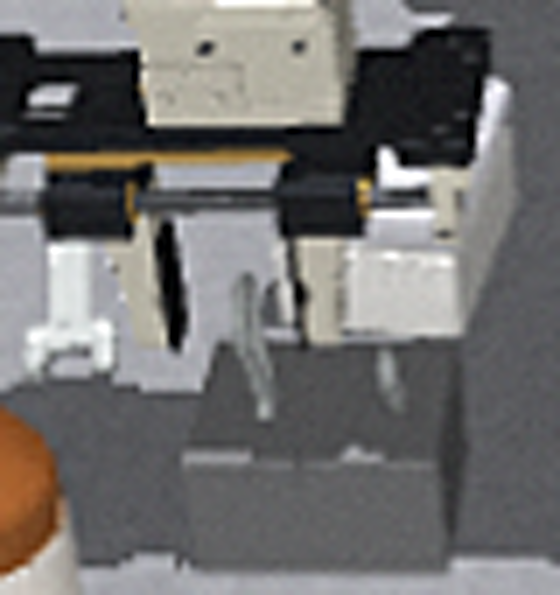

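The loop stands midway between the open pads. Close.

>>> drive_tool([
  [[0,0,0],[0,0,0],0.2],
  [[0,0,0],[0,0,0],0.15],
  [[0,0,0],[0,0,0],0.1],
  [[0,0,0],[0,0,0],0.0],
  [[0,0,0],[0,0,0],0.0],
  [[0,0,0],[0,0,0],0.0],
  [[0,0,0],[0,0,0],0.0],
  [[0,0,0],[0,0,0],0.0],
  [[0,0,0],[0,0,0],0.0],
  [[0,0,0],[0,0,0],0.0],
])

```text
clock: 11.5
tool_pos: [0.6181, -0.3054, 0.0942]
orientation: [-154.5, 89.9, 20.7]
force: [-0.6, 2.3, 1.1]
opening: 0.0051
```

>>> drive_tool([
  [[-0.02,0,0],[0,0,0],0.0],
  [[-0.05,0,0],[0,0,0],0.0],
  [[-0.09,0,0],[0,0,0],0.0],
  [[-0.13,0,0],[0,0,0],0.0],
  [[-0.17,0,0],[0,0,0],0.0],
  [[-0.2,0,0],[7,0,0],0.0],
  [[-0.2,0,0],[14,0,0],0.0],
  [[-0.2,0,0],[21,0,0],0.0],
  [[-0.2,0,0],[28,0,0],0.0],
  [[-0.2,0,0],[35,0,0],0.0],
  [[-0.2,0,0],[42,0,0],0.0],
  [[-0.2,0,0],[49,0,0],0.0],
  [[-0.2,0,0],[56,0,0],0.0],
  [[-0.2,0,0],[63,0,0],0.0],
  [[-0.2,0,0],[70,0,0],0.0],
  [[-0.2,0,0],[77,0,0],0.0],
  [[-0.2,0,0],[84,0,0],0.0],
  [[-0.2,0,0],[90,0,0],0.0],
  [[-0.2,0,0],[90,0,0],0.0],
  [[-0.2,0,0],[90,0,0],0.0],
])

```text
clock: 13.17
tool_pos: [0.6177, -0.3056, 0.2939]
orientation: [-30.5, 90.0, 54.8]
force: [-0.3, -0.5, -1.3]
opening: 0.0051
```

Run:
```python
from ov import *
o=ctrl.get_obs();R=Ro.from_euler('xyz',o["orientation"],degrees=True);p=o["tool_pos"];print(p,R.as_matrix().round(2).tolist(),o["opening"])
c=proj("scene",[p])[0];print(c)
im=snap("scene","full3.png")
x,y=int(c[0])-35,int(c[1])-30;k=8
j=cv2.resize(im[y:y+75,x:x+70],None,fx=k,fy=k,interpolation=cv2.INTER_CUBIC)
draw(j,"scene",np.array([p,R.apply([-.03,0,0])+p]),x,y,k,(0,255,0))
draw(j,"scene",R.apply([[0,0,-.0095],[0,0,.0095]])+p,x,y,k,(0,255,0))
print(x,y);cv2.imwrite("pics/g3.png",j)
```

```text
[ 0.61770066 -0.30560359  0.29386786] [[0.0, -1.0, 0.08], [0.0, 0.08, 1.0], [-1.0, -0.0, 0.0]] 0.005143979692727227
[170.02665476 163.97235367]
135 133
```

View pics/g3.png

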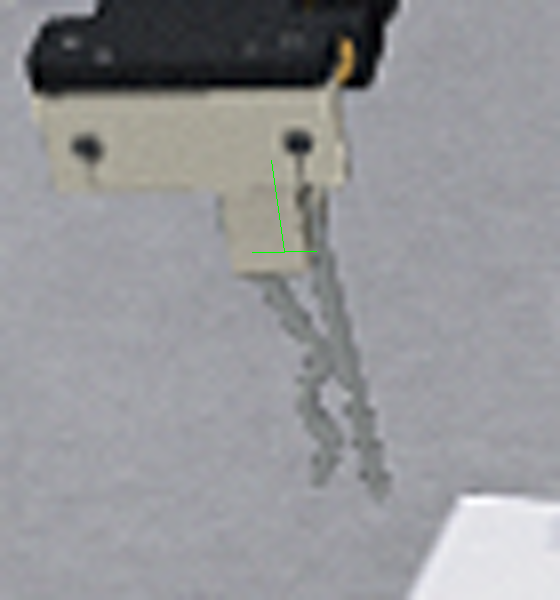

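Clear face-on view: leg from (312,190) to tip (380,490) in the crop, bent leg at left. Fit the clip in the tool frame.

Run:
```python
from ov import *
o=ctrl.get_obs();R=Ro.from_euler('xyz',o["orientation"],degrees=True);p=o["tool_pos"];k=8
x,y=135,133
obs=np.array([[379,490],[341,320],[316,205],[318,482],[335,434],[306,398],[326,355],[262,280]])/k+[x-.5,y-.5]
clip=np.array([[0,0],[0,.060],[0,.1],[.0165,.0095],[.010,.022],[.015,.034],[.007,.05],[.0165,.075]])
wt=np.array([1,1,1,.6,.6,.6,.6,.3])
def W(q,c):
    tx,tz,f=q;u=np.array([-np.cos(f),-np.sin(f)]);cx=np.array([np.sin(f),-np.cos(f)])
    m=np.array([tx,tz])+c[:,:1]*cx+c[:,1:]*u
    return R.apply(np.column_stack([m[:,0],0*m[:,0],m[:,1]]))+p
def res(q):
    r=proj("scene",W(q,clip))-obs; r[1:3,1]=0; r[7,1]=0 
    return (r*wt[:,None]).ravel()
s=least_squares(res,[.08,.02,.1]);print(s.x,np.degrees(s.x[2]));print((proj("scene",W(s.x,clip))-obs).round(2).tolist())
im=cv2.imread("pics/g3.png");L=wire(0);draw(im,"scene",W(s.x,L[:,[0,2]]),x,y,k,(0,0,255));cv2.imwrite("pics/g4.png",im)
```

```text
[0.08420911 0.01894035 0.08113626] 4.6487655331573015
[[-0.04, 0.34], [-0.0, 0.37], [-0.15, -0.09], [0.22, -1.37], [-0.29, 0.05], [0.34, 0.5], [-0.2, -0.13], [1.82, 0.49]]
```

View pics/g4.png

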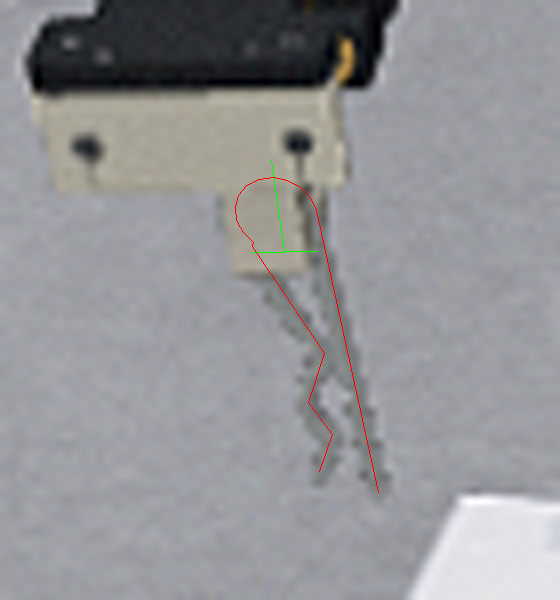

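```bash
cat >> h.py <<'E'
H=np.array([.5915,.0446,.115]); LEAN=.212; TIP=[.0842,0,.0189]; PHI=.0811
def clip_go(t,dH=(0,0)):
    al=LEAN-PHI; n=np.sin(LEAN)*e+np.cos(LEAN)*U
    F=frame(-(np.cos(al)*U+np.sin(al)*e),-d)
    tip=H+dH[0]*e+dH[1]*d+t*n
    return tip-F@np.array(TIP),F
E
python3 - <<'E'
from h import *
o=ctrl.get_obs();R=Ro.from_euler('xyz',o["orientation"],degrees=True);p=o["tool_pos"]
print(((proj("scene",R.apply([[0,-.0235,-.0095],[0,-.0235,.0095]])+p)-[134.5,132.5])*8).round(0))
print(o["joint_pos"].round(1))
for t in(.09,.03): print(clip_go(t)[0].round(4),go(*clip_go(t)))
E
```

```text
[[239. 291.]
 [304. 290.]]
[-10.2  20.2   8.8  -0.  -78.6   5.5]
[0.6398 0.0502 0.284 ] ([0.0101, 0.0069, 0.3563], [-101.06, -5.44, 6.65])
[0.6273 0.0487 0.2253] ([0.0687, 0.0193, 0.3539], [-101.06, -5.44, 6.65])
```

>>> drive_tool([
  [[0,0,0.02],[-7,-0.4,0.4],0.0],
  [[0.0,0,0.05],[-14,-0.7,0.9],0.0],
  [[0.0101,0.0069,0.3563],[-101.06,-5.44,6.65],0.0],
  [[0.0101,0.0069,0.3563],[-101.06,-5.44,6.65],0.0],
  [[0.0101,0.0069,0.3563],[-101.06,-5.44,6.65],0.0],
  [[0.0101,0.0069,0.3563],[-101.06,-5.44,6.65],0.0],
  [[0.0101,0.0069,0.3563],[-101.06,-5.44,6.65],0.0],
  [[0.0101,0.0069,0.3563],[-101.06,-5.44,6.65],0.0],
  [[0.0101,0.0069,0.3563],[-101.06,-5.44,6.65],0.0],
  [[0.0101,0.0069,0.3563],[-101.06,-5.44,6.65],0.0],
  [[0.0101,0.0069,0.3563],[-101.06,-5.44,6.65],0.0],
  [[0.0101,0.0069,0.3563],[-101.06,-5.44,6.65],0.0],
  [[0.0101,0.0069,0.3563],[-101.06,-5.44,6.65],0.0],
  [[0.0101,0.0069,0.3563],[-101.06,-5.44,6.65],0.0],
  [[0.0101,0.0069,0.3563],[-101.06,-5.44,6.65],0.0],
  [[0.0101,0.0069,0.3563],[-101.06,-5.44,6.65],0.0],
  [[0.0101,0.0069,0.3563],[-101.06,-5.44,6.65],0.0],
  [[0.0101,0.0069,0.3563],[-101.06,-5.44,6.65],0.0],
  [[0.0101,0.0069,0.3563],[-101.06,-5.44,6.65],0.0],
  [[0.0101,0.0069,0.3563],[-101.06,-5.44,6.65],0.0],
])

```text
clock: 14.88
tool_pos: [0.6399, 0.0499, 0.2842]
orientation: [-0.0, 82.5, -173.5]
force: [0.1, 0.2, -1.3]
opening: 0.0055
```

```bash
sed -i 's/TIP=\[.0842,0,.0189\]/TIP=[.0842,0,.0195]/' h.py
python3 - <<'E'
from h import *
for t in(.09,.022,.016,.0,-.008): print(t,go(*clip_go(t)))
E
```

```text
0.09 ([0.0002, -0.0002, -0.0006], [-0.07, -0.03, 0.01])
0.022 ([0.0679, -0.0002, 0.0049], [-0.07, -0.03, 0.01])
0.016 ([0.0739, -0.0002, 0.0054], [-0.07, -0.03, 0.01])
0.0 ([0.0899, -0.0002, 0.0067], [-0.07, -0.03, 0.01])
-0.008 ([0.0978, -0.0002, 0.0074], [-0.07, -0.03, 0.01])
```

Descend to 10 mm above the spindle and look.

>>> drive_tool([
  [[0.02,0,0.001],[0,0,0],0.0],
  [[0.04,0,0.0025],[0,0,0],0.0],
  [[0.055,0,0.0035],[0,0,0],0.0],
  [[0.064,0,0.0045],[0,0,0],0.0],
  [[0.0679,0,0.0049],[0,0,0],0.0],
  [[0.0679,0,0.0049],[0,0,0],0.0],
  [[0.0679,0,0.0049],[0,0,0],0.0],
])

```text
clock: 15.47
tool_pos: [0.6268, 0.0484, 0.2183]
orientation: [0.1, 82.6, -173.4]
force: [0.8, -0.1, -0.6]
opening: 0.0052
```

Run:
```python
from h import *
o=ctrl.get_obs();R=Ro.from_euler('xyz',o["orientation"],degrees=True);print(o["tool_pos"],o["force"])
tip=R.apply(TIP)+o["tool_pos"]; print("tip",tip,[(n,proj(n,[tip,H]).round(1).tolist()) for n in C])
a=snap("scene",None);b=snap("top",None)
f=lambda i,x,y,w,h:cv2.resize(i[y:y+h,x:x+w],(w*8,h*8),interpolation=cv2.INTER_CUBIC)
cv2.imwrite("pics/k.png",np.hstack([f(a,288,160,50,75),f(b,210,145,50,75)]))
```

```text
[0.62681863 0.04839364 0.21829402] [ 0.84862442 -0.0566714  -0.60329896]
tip [0.59682055 0.04496694 0.13731091] [('scene', [[312.0, 205.5], [311.1, 211.4]]), ('top', [[233.4, 176.5], [234.6, 181.4]])]
```

View pics/k.png

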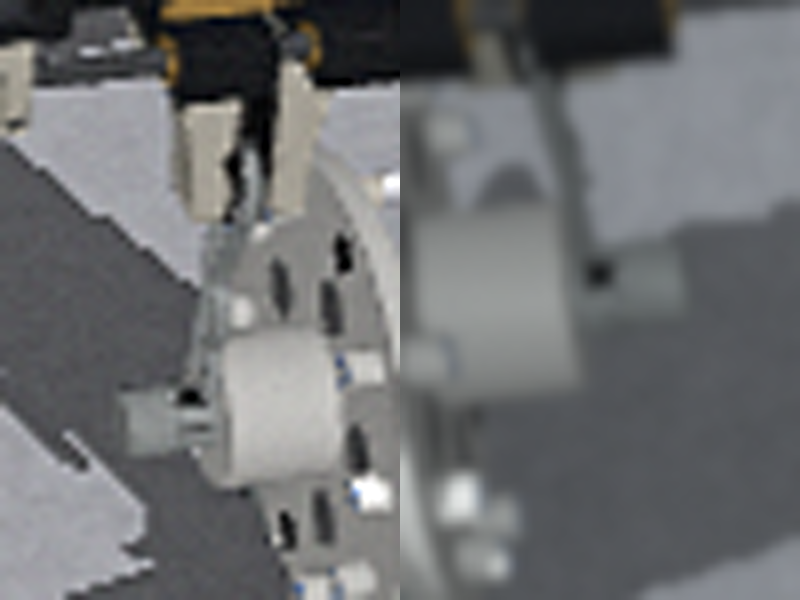

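Run:
```python
from h import *
o=ctrl.get_obs();R=Ro.from_euler('xyz',o["orientation"],degrees=True);T=R.apply(TIP)+o["tool_pos"];n=np.sin(LEAN)*e+np.cos(LEAN)*U
b=cv2.cvtColor(snap("top",None),cv2.COLOR_BGR2GRAY);a=cv2.cvtColor(snap("scene",None),cv2.COLOR_BGR2GRAY)
print("top leg",proj("top",[T+n*s for s in(0,.01,.02,.03,.04)]).round(1).tolist())
print("    cols",list(range(226,242)))
for r in range(164,184):print(r,b[r,226:242].tolist())
print("scene leg",proj("scene",[T+n*s for s in(0,.01,.02,.03)]).round(1).tolist())
print("    cols",list(range(304,322)))
for r in range(196,216):print(r,a[r,304:322].tolist())
```

```text
top leg [[233.3, 176.4], [232.7, 174.3], [232.0, 172.2], [231.4, 170.0], [230.7, 167.7]]
    cols [226, 227, 228, 229, 230, 231, 232, 233, 234, 235, 236, 237, 238, 239, 240, 241]
164 [136, 133, 115, 96, 86, 88, 105, 129, 138, 139, 139, 140, 142, 144, 145, 145]
165 [128, 133, 121, 101, 88, 88, 103, 125, 137, 139, 139, 140, 142, 144, 145, 144]
166 [112, 129, 127, 107, 91, 88, 98, 115, 131, 139, 140, 141, 143, 144, 144, 142]
167 [100, 122, 129, 113, 94, 88, 92, 107, 128, 138, 140, 140, 142, 144, 144, 142]
168 [92, 110, 123, 115, 97, 88, 93, 111, 131, 139, 139, 139, 141, 144, 145, 144]
169 [91, 101, 114, 112, 97, 89, 97, 121, 135, 139, 139, 139, 142, 143, 145, 144]
170 [104, 109, 114, 109, 97, 88, 95, 121, 135, 139, 138, 140, 143, 143, 144, 143]
171 [119, 120, 119, 111, 96, 88, 92, 113, 130, 136, 138, 141, 143, 143, 142, 142]
172 [128, 128, 125, 114, 98, 89, 91, 105, 126, 137, 140, 141, 142, 142, 139, 138]
173 [133, 134, 131, 118, 100, 90, 89, 99, 122, 137, 140, 141, 139, 138, 134, 134]
174 [137, 138, 134, 122, 104, 91, 87, 94, 114, 131, 135, 135, 130, 127, 122, 121]
175 [141, 140, 138, 
[... 1967 characters left out ...]
, 102, 143, 127, 181, 192, 191, 191, 193, 191]
209 [126, 130, 127, 135, 132, 160, 57, 0, 11, 115, 124, 127, 168, 195, 197, 192, 197, 195]
210 [138, 137, 137, 138, 140, 119, 68, 51, 53, 63, 136, 129, 161, 191, 192, 192, 194, 193]
211 [135, 143, 140, 141, 144, 150, 142, 165, 167, 159, 150, 133, 142, 191, 195, 193, 189, 193]
212 [139, 150, 145, 145, 143, 149, 144, 151, 152, 146, 144, 131, 121, 187, 197, 194, 196, 193]
213 [138, 149, 147, 144, 140, 146, 112, 97, 82, 77, 112, 131, 122, 185, 192, 190, 188, 189]
214 [126, 135, 143, 137, 140, 141, 117, 124, 134, 142, 137, 134, 115, 185, 190, 187, 188, 186]
215 [117, 133, 135, 136, 132, 132, 124, 118, 131, 125, 114, 127, 121, 180, 189, 186, 184, 182]
```

Run:
```python
from h import *
for t in(.022,.014,.006,0,-.008): print(t,go(*clip_go(t,(0,-.0012))))
```

```text
0.022 ([0.0009, 0.0011, 0.0004], [-0.07, -0.11, 0.02])
0.014 ([0.0089, 0.0011, 0.0011], [-0.07, -0.11, 0.02])
0.006 ([0.0169, 0.0011, 0.0017], [-0.07, -0.11, 0.02])
0 ([0.0229, 0.0011, 0.0022], [-0.07, -0.11, 0.02])
-0.008 ([0.0308, 0.0011, 0.0029], [-0.07, -0.11, 0.02])
```

>>> drive_tool([
  [[0.003,0.0011,0.0005],[0,0,0],0.0],
  [[0.006,0.0011,0.0008],[0,0,0],0.0],
  [[0.0089,0.0011,0.0011],[0,0,0],0.0],
  [[0.0105,0.0011,0.0012],[0,0,0],0.0],
  [[0.012,0.0011,0.0013],[0,0,0],0.0],
  [[0.0135,0.0011,0.0014],[0,0,0],0.0],
  [[0.0135,0.0011,0.0014],[0,0,0],0.0],
])

```text
clock: 16.25
tool_pos: [0.6236, 0.047, 0.2047]
orientation: [-0.1, 82.6, -173.6]
force: [-0.8, -0.3, -1.1]
opening: 0.0051
```

>>> drive_tool([
  [[0.0015,0,0.0001],[0,0,0],0.0],
  [[0.003,0,0.0002],[0,0,0],0.0],
  [[0.003,0,0.0002],[0,0,0],0.0],
])

```text
clock: 16.5
tool_pos: [0.6228, 0.047, 0.2014]
orientation: [-0.1, 82.5, -173.6]
force: [-0.2, -0.2, -1.6]
opening: 0.0053
```

>>> drive_tool([
  [[0.0015,0,0.0001],[0,0,0],0.0],
  [[0.003,0,0.0002],[0,0,0],0.0],
  [[0.003,0,0.0002],[0,0,0],0.0],
])

```text
clock: 16.75
tool_pos: [0.622, 0.0469, 0.198]
orientation: [-0.1, 82.5, -173.6]
force: [1.0, 0.0, -1.5]
opening: 0.0051
```

>>> drive_tool([
  [[0.0015,0,0.0001],[0,0,0],0.0],
  [[0.003,0,0.0002],[0,0,0],0.0],
  [[0.003,0,0.0002],[0,0,0],0.0],
])

```text
clock: 17.0
tool_pos: [0.6211, 0.0468, 0.1947]
orientation: [-0.1, 82.5, -173.6]
force: [0.0, 0.9, -1.4]
opening: 0.0055
```

Run:
```python
from h import *
o=ctrl.get_obs();R=Ro.from_euler('xyz',o["orientation"],degrees=True);T=R.apply(TIP)+o["tool_pos"];n=np.sin(LEAN)*e+np.cos(LEAN)*U
print("t",(T-H)@n,"e",(T-H)@np.cross(d,n),"d",(T-H)@d,o["force"],o["moment"])
a=snap("scene",None);b=snap("top",None)
f=lambda i,x,y,w,h:cv2.resize(i[y:y+h,x:x+w],(w*8,h*8),interpolation=cv2.INTER_CUBIC)
cv2.imwrite("pics/l.png",np.hstack([f(a,288,160,50,75),f(b,210,145,50,75)]))
```

```text
t -0.0013495338969147848 e -0.0003642027695659373 d -0.0011235409563574933 [ 0.00832588  0.92857268 -1.41131759] [-0.01903865 -0.49004629 -0.02022057]
```

View pics/l.png

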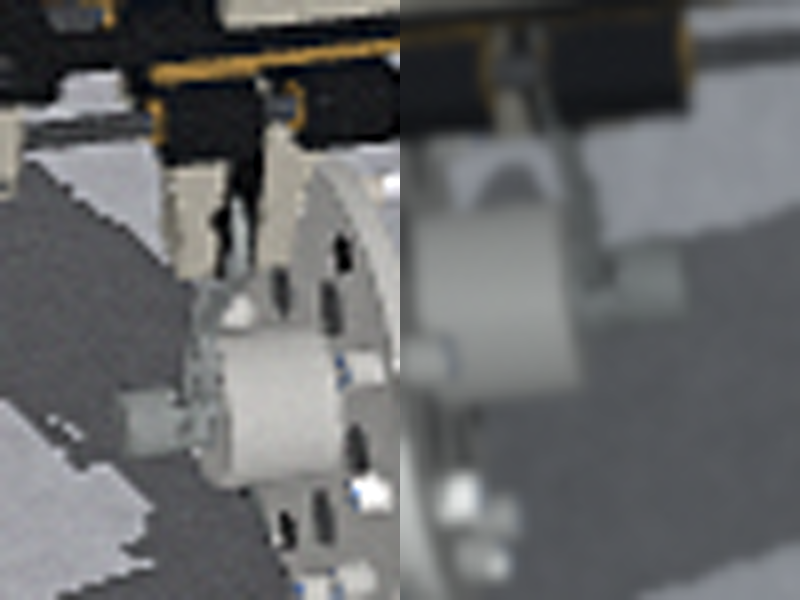

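No dark hole visible now and the leg vanishes at the mouth with no force: it is in. Continue until the bent leg touches.

>>> drive_tool([
  [[0.0015,0,0.0001],[0,0,0],0.0],
  [[0.003,0,0.0002],[0,0,0],0.0],
  [[0.0045,0,0.0003],[0,0,0],0.0],
  [[0.0045,0,0.0003],[0,0,0],0.0],
])

```text
clock: 17.43
tool_pos: [0.6202, 0.0467, 0.1902]
orientation: [-0.0, 82.5, -173.6]
force: [-1.0, 0.1, -0.8]
opening: 0.0053
```

>>> drive_tool([
  [[0.001,0,0.0001],[0,0,0],0.0],
  [[0.002,0,0.0002],[0,0,0],0.0],
  [[0.002,0,0.0002],[0,0,0],0.0],
])

```text
clock: 17.68
tool_pos: [0.6199, 0.0467, 0.1881]
orientation: [-0.1, 82.5, -173.6]
force: [1.7, 0.6, -1.0]
opening: 0.0052
```

>>> drive_tool([
  [[0.001,0,0.0001],[0,0,0],0.0],
  [[0.002,0,0.0002],[0,0,0],0.0],
  [[0.002,0,0.0002],[0,0,0],0.0],
])

```text
clock: 17.93
tool_pos: [0.6198, 0.0467, 0.1861]
orientation: [-0.1, 82.5, -173.6]
force: [2.8, 0.8, -1.8]
opening: 0.0053
```

>>> drive_tool([
  [[0.0006,0,0],[0,0,0],0.0],
  [[0.0012,0,0.0001],[0,0,0],0.0],
  [[0.0012,0,0.0001],[0,0,0],0.0],
])

```text
clock: 18.18
tool_pos: [0.6199, 0.0467, 0.1853]
orientation: [-0.1, 82.6, -173.6]
force: [2.5, -0.4, -0.2]
opening: 0.0055
```

Run:
```python
from h import *
o=ctrl.get_obs();R=Ro.from_euler('xyz',o["orientation"],degrees=True);T=R.apply(TIP)+o["tool_pos"];n=np.sin(LEAN)*e+np.cos(LEAN)*U
print("t",(T-H)@n,"e",(T-H)@np.cross(d,n),"d",(T-H)@d,"force tool",R.inv().apply(o["force"]),o["moment"])
for q in("clip_loop","clip_grip","clip_seat","clip"):
    print(q,[[(np.round(z["pixel"],1).tolist(),round(z["confidence"],2)) for z in ctrl.landmark_of(n_,q)[:2]] for n_ in C])
LT=T+.113*n+.012*np.cross(d,n);print("loop pred",LT,proj("scene",[LT]),proj("top",[LT]))
```

```text
t -0.010864335668383952 e 0.0005151140917425541 d -0.0010920044049094375 force tool [-0.16332125  0.66680771 -2.44514547] [ 0.10682764 -1.1856315   0.01129646]
clip_loop [[([202.1, 248.0], 0.68), ([316.8, 182.1], 0.42)], [([223.0, 149.6], 0.45), ([141.4, 285.1], 0.39)]]
clip_grip [[([313.3, 188.8], 0.56)], [([231.0, 153.4], 0.4)]]
clip_seat [[([309.5, 204.0], 0.46)], [([232.8, 173.4], 0.65)]]
clip [[([308.1, 213.9], 0.57)], [([237.4, 181.3], 0.57)]]
loop pred [0.6251298  0.04736811 0.21221568] [[316.47254547 186.70110686]] [[228.2099652  153.00444076]]
```

>>> drive_tool([
  [[0.0007,0,0],[0,0,0],0.0],
  [[0.0014,0,0.0001],[0,0,0],0.0],
  [[0.0014,0,0.0001],[0,0,0],0.0],
])

```text
clock: 18.83
tool_pos: [0.6194, 0.0466, 0.1838]
orientation: [-0.1, 82.6, -173.6]
force: [2.3, 0.0, 1.5]
opening: 0.0053
```

>>> drive_tool([
  [[0,0,0],[0,0,0],0.1],
  [[0,0,0],[0,0,0],0.14],
  [[0,0,0],[0,0,0],0.18],
  [[0,0,0],[0,0,0],0.2],
  [[0,0,0],[0,0,0],0.2],
  [[0,0,0],[0,0,0],0.2],
])

```text
clock: 19.33
tool_pos: [0.6193, 0.0466, 0.1836]
orientation: [-0.1, 82.5, -173.6]
force: [0.4, -0.4, -0.9]
opening: 0.0172
```

>>> drive_tool([
  [[-0.01,0,0],[0,0,0],0.2],
  [[-0.025,0,0],[0,0,0],0.2],
  [[-0.05,0,0],[0,0,0],0.2],
  [[-0.08,0,0],[0,0,0],0.2],
  [[-0.1,0,0],[0,0,0],0.1],
  [[-0.1,0,0],[0,0,0],0.0],
  [[-0.1,0,0],[0,0,0],0.0],
  [[-0.1,0,0],[0,0,0],0.0],
])

```text
clock: 20.0
tool_pos: [0.6319, 0.0481, 0.2827]
orientation: [-0.2, 82.5, -173.7]
force: [-0.7, -0.2, -1.1]
opening: 0.0009
```

Run:
```python
from ov import *
o=ctrl.get_obs();R=Ro.from_euler('xyz',o["orientation"],degrees=True);print(o["tool_pos"],o["force"],o["opening"],o["moment"])
n=np.sin(LEAN)*e+np.cos(LEAN)*U;cx=np.cross(d,n);print(cx)
a=snap("scene","n1.png");b=snap("top","n2.png")
for q in("clip_loop","clip_grip","clip_seat","clip"):
    print(q,[[(np.round(z["pixel"],1).tolist(),round(z["confidence"],2)) for z in ctrl.landmark_of(n_,q)[:2]] for n_ in C])
L=wire(0);W=H-.012*n+L[:,:1]*cx+L[:,2:]*n
out=[]
for nm,im,x,y in(("scene",a,288,160),("top",b,205,140)):
    j=cv2.resize(im[y:y+75,x:x+50],None,fx=8,fy=8,interpolation=cv2.INTER_CUBIC)
    out.append(j)
    draw(j,nm,W[:],x,y,8,(0,0,255))
cv2.imwrite("pics/n.png",np.hstack(out))
```

```text
[0.63187715 0.04810607 0.282718  ] [-0.65262138 -0.18276673 -1.051739  ] 0.0008626171815748853 [-0.02074712 -0.44109885  0.0051116 ]
[ 0.97121138  0.11168594 -0.21041554]
clip_loop [[([315.5, 188.1], 0.57)], [([226.4, 150.9], 0.59)]]
clip_grip [[([315.7, 193.0], 0.5), ([140.0, 277.3], 0.18)], [([229.7, 154.8], 0.44), ([370.8, 185.3], 0.22)]]
clip_seat [[([313.3, 205.8], 0.55), ([311.1, 215.3], 0.34)], [([234.3, 175.7], 0.6)]]
clip [[([313.1, 194.0], 0.6), ([309.9, 216.5], 0.5)], [([235.6, 182.4], 0.58)]]
```

View pics/n.png

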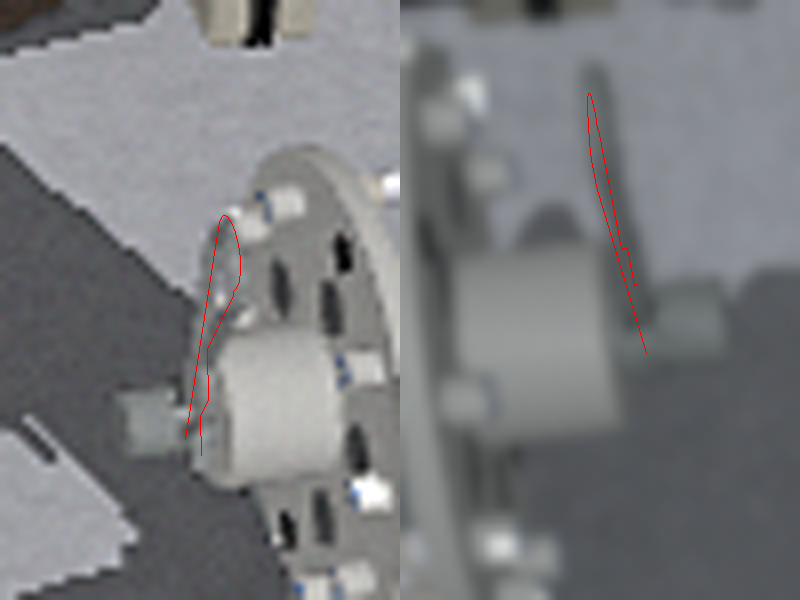

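The clip stands by itself in the hole, loop top at about scene (315.3,186.1) / top (229.1,147.6), leaning ~3° more towards +x than modelled (hole slack). Picture budget is spent; compute the pressing pose numerically.

```bash
cat >> h.py <<'E'
def press(t,off=.003,lean=.235):
    n=np.sin(LEAN)*e+np.cos(LEAN)*U;cx=np.cross(d,n)
    m=np.sin(lean)*e+np.cos(lean)*U
    return H-.0011*d+t*n+(.012+off)*cx, frame(-m,-d)
E
python3 - <<'E'
from h import *
n=np.sin(LEAN)*e+np.cos(LEAN)*U;cx=np.cross(d,n)
for s,t in(((315.3,186.1),(229.1,147.6)),((315.5,188.1),(226.4,150.9)),((315.5,186.5),(228.5,148.5))):
    v=tri(s,t)-H;print("n",v@n,"cx",v@cx,"d",v@d)
for t in(.120,.106,.1,.09,.079):print(t,go(*press(t)))
b=cv2.cvtColor(cv2.imread("pics/n2.png"),cv2.COLOR_BGR2GRAY)
print("    ",list(range(224,240)))
for r in range(144,166,2):print(r,b[r,224:240].tolist())
print(proj("top",[H+.101*n+.012*cx,H+.1*n]).round(1).tolist())
E
```

```text
n 0.11078697158926785 cx 0.018648091860917364 d -0.005615953844088548
n 0.10181435089382701 cx 0.016593025859641113 d -0.0012203485445179082
n 0.10867329135506387 cx 0.01797957057022861 d -0.004394148036911312
0.12 ([0.0531, -0.0001, -0.0061], [-0.07, -5.99, 0.02])
0.106 ([0.067, -0.0001, -0.005], [-0.07, -5.99, 0.02])
0.1 ([0.073, -0.0001, -0.0045], [-0.07, -5.99, 0.02])
0.09 ([0.083, -0.0001, -0.0037], [-0.07, -5.99, 0.02])
0.079 ([0.0939, -0.0001, -0.0028], [-0.07, -5.99, 0.02])
     [224, 225, 226, 227, 228, 229, 230, 231, 232, 233, 234, 235, 236, 237, 238, 239]
144 [134, 136, 138, 138, 139, 140, 139, 138, 136, 136, 137, 140, 142, 141, 139, 139]
146 [138, 138, 138, 137, 137, 137, 139, 139, 139, 140, 140, 140, 140, 140, 140, 141]
148 [138, 139, 136, 125, 115, 110, 118, 130, 137, 138, 138, 140, 142, 141, 140, 140]
150 [138, 138, 134, 121, 108, 102, 101, 121, 134, 136, 137, 138, 140, 139, 139, 140]
152 [135, 138, 135, 124, 115, 107, 99, 109, 126, 135, 136, 138, 140, 142, 142, 141]
154 [135, 136, 134, 124, 116, 109, 102, 107, 124, 135, 136, 136, 138, 140, 140, 139]
156 [139, 140, 138, 128, 116, 110, 102, 103, 123, 137, 141, 141, 142, 143, 143, 142]
158 [138, 137, 135, 131, 118, 108, 100, 98, 111, 130, 139, 141, 141, 141, 143, 142]
160 [137, 137, 135, 132, 120, 105, 95, 93, 105, 128, 140, 141, 140, 139, 140, 142]
162 [139, 138, 136, 135, 128, 109, 92, 86, 98, 124, 138, 140, 139, 141, 143, 145]
164 [132, 133, 136, 139, 136, 119, 99, 89, 92, 110, 129, 137, 139, 139, 142, 144]
[[227.7, 153.6], [228.1, 159.4]]
```

>>> drive_tool([
  [[0.015,0,-0.003],[0,-3,0],0.0],
  [[0.035,0,-0.006],[0,-6,0],0.0],
  [[0.0531,0,-0.0065],[0,-6,0],0.0],
  [[0.0531,0,-0.0065],[0,-6,0],0.0],
  [[0.0531,0,-0.0065],[0,-6,0],0.0],
])

```text
clock: 20.92
tool_pos: [0.6314, 0.0478, 0.2283]
orientation: [0.2, 76.4, -173.3]
force: [0.2, -0.1, 1.2]
opening: 0.0005
```

Run:
```python
from h import *
for t in(.120,.106,.1,.09,.079,.075):print(t,go(*press(t,.004)))
o=ctrl.get_obs();print(o["force"],o["opening"])
```

```text
0.12 ([-0.0008, -0.0003, -0.0008], [-0.08, 0.13, -0.02])
0.106 ([0.0131, -0.0003, -0.0011], [-0.08, 0.13, -0.02])
0.1 ([0.0191, -0.0003, -0.0013], [-0.08, 0.13, -0.02])
0.09 ([0.0291, -0.0003, -0.0015], [-0.08, 0.13, -0.02])
0.079 ([0.0401, -0.0003, -0.0018], [-0.08, 0.13, -0.02])
0.075 ([0.0441, -0.0003, -0.0019], [-0.08, 0.13, -0.02])
[ 0.22783627 -0.12538619  1.24108334] 0.0005451631279409892
```

>>> drive_tool([
  [[0.003,0,-0.001],[0,0,0],0.0],
  [[0.006,0,-0.001],[0,0,0],0.0],
  [[0.009,0,-0.001],[0,0,0],0.0],
  [[0.012,0,-0.001],[0,0,0],0.0],
  [[0.012,0,-0.001],[0,0,0],0.0],
])

```text
clock: 21.33
tool_pos: [0.6291, 0.0475, 0.2164]
orientation: [0.1, 76.4, -173.4]
force: [-0.8, -0.3, -1.1]
opening: 0.0004
```

>>> drive_tool([
  [[0.0015,0,0],[0,0,0],0.0],
  [[0.003,0,0],[0,0,0],0.0],
  [[0.0045,0,0],[0,0,0],0.0],
  [[0.0045,0,0],[0,0,0],0.0],
])

```text
clock: 21.67
tool_pos: [0.6279, 0.0474, 0.2117]
orientation: [0.1, 76.4, -173.4]
force: [-0.3, 0.0, 0.2]
opening: 0.0003
```

>>> drive_tool([
  [[0.0015,0,0],[0,0,0],0.0],
  [[0.003,0,0],[0,0,0],0.0],
  [[0.0045,0,0],[0,0,0],0.0],
  [[0.0045,0,0],[0,0,0],0.0],
])

```text
clock: 22.0
tool_pos: [0.6274, 0.0472, 0.2078]
orientation: [0.2, 76.5, -173.3]
force: [2.8, -0.3, 2.6]
opening: 0.0004
```

>>> drive_tool([
  [[0.001,0,0],[0,0,0],0.0],
  [[0.002,0,0],[0,0,0],0.0],
  [[0.003,0,0],[0,0,0],0.0],
  [[0.003,0,0],[0,0,0],0.0],
])

```text
clock: 22.33
tool_pos: [0.6266, 0.0472, 0.2048]
orientation: [0.1, 76.5, -173.4]
force: [0.3, 0.4, 1.5]
opening: 0.0004
```

>>> drive_tool([
  [[0.001,0,0],[0,0,0],0.0],
  [[0.002,0,0],[0,0,0],0.0],
  [[0.003,0,0],[0,0,0],0.0],
  [[0.003,0,0],[0,0,0],0.0],
])

```text
clock: 22.67
tool_pos: [0.6253, 0.0472, 0.2012]
orientation: [0.1, 76.4, -173.4]
force: [0.1, 0.1, -0.1]
opening: 0.0005
```

>>> drive_tool([
  [[0.001,0,0],[0,0,0],0.0],
  [[0.002,0,0],[0,0,0],0.0],
  [[0.003,0,0],[0,0,0],0.0],
  [[0.003,0,0],[0,0,0],0.0],
])

```text
clock: 23.0
tool_pos: [0.6241, 0.0471, 0.1976]
orientation: [0.1, 76.3, -173.5]
force: [-0.7, 0.4, -1.2]
opening: 0.0006
```

Run:
```python
from h import *
n=np.sin(LEAN)*e+np.cos(LEAN)*U;cx=np.cross(d,n)
o=ctrl.get_obs();v=o["tool_pos"]-H;print("n",v@n,"cx",v@cx,"d",v@d,"F n",o["force"]@n,"cx",o["force"]@cx)
for q in("clip_loop","clip_grip","clip_seat"):
    print(q,[[(np.round(z["pixel"],1).tolist(),round(z["confidence"],2)) for z in (snap(n_,None) is not None and ctrl.landmark_of(n_,q)[:2])] for n_ in C])
```

```text
n 0.0876015107240125 cx 0.014581346752960843 d -0.0012644154939390393 F n -1.2574581147842296 cx -0.37126873173876224
clip_loop [[([316.2, 193.0], 0.52)], [([230.0, 152.5], 0.55)]]
clip_grip [[([154.7, 226.2], 0.3), ([253.9, 211.2], 0.28)], [([233.7, 156.5], 0.63)]]
clip_seat [[([311.3, 212.2], 0.64), ([142.0, 281.7], 0.4)], [([235.8, 183.2], 0.38)]]
```

Run:
```python
from h import *
n=np.sin(LEAN)*e+np.cos(LEAN)*U;cx=np.cross(d,n)
v=tri((316.2,193),(230,152.5))-H;print("loop n",v@n,"cx",v@cx,"d",v@d)
P=[H+.0876*n+.012*cx,H+.0736*n+.027*cx,H+.0736*n-.003*cx,H+.04*n,H+.0136*n]
for m in C:print(m,proj(m,P).round(1).tolist())
a=cv2.cvtColor(snap("scene","q1.png"),cv2.COLOR_BGR2GRAY);b=cv2.cvtColor(snap("top","q2.png"),cv2.COLOR_BGR2GRAY)
print("top     ",list(range(222,242)))
for r in range(144,186):print(r,b[r,222:242].tolist())
print("scene   ",list(range(304,324)))
for r in range(182,222):print(r,a[r,304:324].tolist())
```

```text
loop n 0.08855935110127769 cx 0.020989027311148913 d -0.0029131952027921966
scene [[316.2, 190.7], [317.2, 198.8], [313.9, 190.7], [312.8, 200.8], [311.7, 207.8]]
top [[228.7, 156.9], [229.3, 153.6], [230.1, 167.1], [232.2, 173.2], [233.8, 178.7]]
top      [222, 223, 224, 225, 226, 227, 228, 229, 230, 231, 232, 233, 234, 235, 236, 237, 238, 239, 240, 241]
144 [63, 61, 53, 45, 36, 29, 28, 27, 28, 28, 28, 29, 29, 30, 30, 32, 36, 39, 39, 42]
145 [64, 65, 63, 55, 42, 32, 30, 30, 31, 30, 30, 31, 35, 37, 38, 40, 42, 43, 43, 44]
146 [71, 75, 76, 65, 50, 40, 37, 38, 38, 37, 37, 38, 39, 40, 42, 41, 42, 42, 41, 41]
147 [72, 74, 73, 63, 50, 41, 40, 40, 40, 39, 37, 37, 37, 37, 37, 36, 35, 33, 33, 34]
148 [68, 71, 64, 51, 41, 36, 34, 34, 32, 32, 32, 30, 29, 29, 28, 28, 28, 27, 26, 26]
149 [71, 80, 70, 48, 32, 28, 26, 25, 26, 25, 24, 23, 23, 24, 25, 24, 25, 23, 24, 23]
150 [75, 89, 84, 58, 32, 25, 25, 24, 23, 24, 24, 23, 22, 23, 23, 24, 23, 24, 24, 25]
151 [69, 91, 91, 67, 36, 24, 24, 25, 24, 25, 25, 24, 25, 25, 27, 32, 37, 38, 39, 40]
152 [63, 90, 96, 76, 45, 27, 23, 25, 31, 36, 40, 43, 46, 45, 5
[... 6581 characters left out ...]
1, 190]
215 [117, 135, 135, 138, 133, 137, 129, 111, 140, 143, 116, 133, 120, 182, 192, 188, 187, 184, 181, 184]
216 [115, 119, 126, 119, 114, 100, 115, 85, 126, 134, 132, 137, 124, 179, 186, 178, 180, 177, 181, 178]
217 [89, 87, 78, 78, 75, 94, 115, 97, 117, 123, 130, 137, 126, 170, 176, 174, 171, 172, 175, 175]
218 [91, 88, 90, 84, 79, 95, 104, 120, 130, 122, 133, 136, 128, 167, 171, 168, 166, 166, 161, 159]
219 [86, 83, 85, 85, 84, 98, 131, 142, 147, 110, 128, 139, 145, 158, 154, 154, 150, 148, 148, 147]
220 [80, 88, 87, 85, 85, 80, 74, 131, 152, 87, 96, 130, 151, 149, 128, 112, 121, 121, 125, 129]
221 [88, 87, 87, 88, 88, 89, 80, 130, 151, 100, 76, 82, 76, 81, 37, 81, 124, 136, 133, 134]
```

>>> drive_tool([
  [[0.001,0,0],[0,0,0],0.0],
  [[0.002,0,0],[0,0,0],0.0],
  [[0.003,0,0],[0,0,0],0.0],
  [[0.003,0,0],[0,0,0],0.0],
])

```text
clock: 24.03
tool_pos: [0.6237, 0.047, 0.1951]
orientation: [0.1, 76.4, -173.4]
force: [0.9, -1.1, -0.6]
opening: 0.0005
```

>>> drive_tool([
  [[0.001,0,0],[0,0,0],0.0],
  [[0.002,0,0],[0,0,0],0.0],
  [[0.002,0,0],[0,0,0],0.0],
])

```text
clock: 24.28
tool_pos: [0.623, 0.0469, 0.1928]
orientation: [0.1, 76.3, -173.4]
force: [0.2, 0.6, 0.1]
opening: 0.0004
```

>>> drive_tool([
  [[0.001,0,0],[0,0,0],0.0],
  [[0.002,0,0],[0,0,0],0.0],
  [[0.002,0,0],[0,0,0],0.0],
])

```text
clock: 24.53
tool_pos: [0.6224, 0.0468, 0.1907]
orientation: [0.1, 76.3, -173.5]
force: [-0.6, -0.1, 0.3]
opening: 0.0002
```

```bash
cat > loop.py <<'E'
from h import *
n=np.sin(LEAN)*e+np.cos(LEAN)*U;cx=np.cross(d,n)
o=ctrl.get_obs();v=o["tool_pos"]-H;print("tcp n",v@n,"cx",v@cx,"F",o["force"].round(1),o["moment"].round(2))
for m in C: snap(m,None)
for q in("clip_loop","clip_grip","clip_seat","clip"):
    r=[[z for z in ctrl.landmark_of(m,q) if abs(z["pixel"][0]-(315,232)[m=="top"])<20] for m in C]
    if r[0] and r[1]:
        v=tri(r[0][0]["pixel"],r[1][0]["pixel"])-H;print(q,[np.round(x[0]["pixel"],1).tolist()+[round(x[0]["confidence"],2)] for x in r],"n",round(v@n,4),"cx",round(v@cx,4),"d",round(v@d,4))
    else: print(q,[[np.round(z["pixel"],1).tolist() for z in x] for x in r])
E
python3 loop.py
```

```text
tcp n 0.08048304407809427 cx 0.014347532533127209 F [-0.6 -0.1  0.3] [ 0.   -0.78 -0.03]
clip_loop [[316.5, 195.4, 0.59], [229.6, 154.9, 0.41]] n 0.0796 cx 0.0208 d -0.0009
clip_grip [[311.9, 199.4, 0.67], [231.0, 159.7, 0.45]] n 0.0636 cx 0.0172 d -0.0057
clip_seat [[312.6, 212.6, 0.61], [234.3, 183.6, 0.62]] n -0.0071 cx -0.0013 d 0.0034
clip [[309.0, 218.3, 0.59], [235.7, 189.1, 0.64]] n -0.0317 cx -0.0044 d 0.0003
```

>>> drive_tool([
  [[0.001,0,0],[0,0,0],0.0],
  [[0.002,0,0],[0,0,0],0.0],
  [[0.003,0,0],[0,0,0],0.0],
  [[0.003,0,0],[0,0,0],0.0],
])

```text
clock: 25.37
tool_pos: [0.6217, 0.0468, 0.1877]
orientation: [0.1, 76.3, -173.5]
force: [0.0, 0.6, 0.4]
opening: 0.0007
```

>>> drive_tool([
  [[0.001,0,0],[0,0,0],0.0],
  [[0.002,0,0],[0,0,0],0.0],
  [[0.003,0,0],[0,0,0],0.0],
  [[0.003,0,0],[0,0,0],0.0],
])

```text
clock: 25.7
tool_pos: [0.6224, 0.0466, 0.1861]
orientation: [0.2, 76.5, -173.3]
force: [2.0, 0.1, 4.7]
opening: 0.0007
```

```bash
python3 loop.py
```

```text
tcp n 0.07599399913387822 cx 0.015247041019374756 F [2.  0.1 4.7] [-0.04 -1.19  0.05]
clip_loop [[313.9, 196.7, 0.46], [230.7, 156.8, 0.39]] n 0.0741 cx 0.0187 d -0.0044
clip_grip [[312.8, 201.8, 0.44], [230.5, 157.9, 0.44]] n 0.0605 cx 0.0231 d -0.0047
clip_seat [[310.5, 213.7, 0.43], [235.5, 181.7, 0.65]] n -0.0066 cx 0.0021 d -0.0014
clip [[307.8, 217.9, 0.52], [238.3, 191.2, 0.58]] n -0.0341 cx -0.0086 d -0.0034
```

>>> drive_tool([
  [[0.001,0,0],[0,0,0],0.0],
  [[0.002,0,0],[0,0,0],0.0],
  [[0.003,0,0],[0,0,0],0.0],
  [[0.003,0,0],[0,0,0],0.0],
])

```text
clock: 26.53
tool_pos: [0.6236, 0.0465, 0.1851]
orientation: [0.3, 76.8, -173.1]
force: [3.1, -0.5, 9.3]
opening: 0.0005
```

```bash
python3 loop.py|head -1
```

```text
tcp n 0.07523579882758798 cx 0.01663516143527175 F [ 3.1 -0.5  9.3] [-0.07 -1.43  0.06]
```

Resistance builds only here. Back off a little way and check the clip's pose numerically against a wire model.

>>> drive_tool([
  [[-0.01,0,0],[0,0,0],0.0],
  [[-0.03,0,0],[0,0,0],0.0],
  [[-0.06,0,0],[0,0,0],0.0],
  [[-0.09,0,0],[0,0,0],0.0],
  [[-0.11,0,0],[0,0,0],0.0],
  [[-0.11,0,0],[0,0,0],0.0],
])

```text
clock: 27.53
tool_pos: [0.6505, 0.0494, 0.297]
orientation: [0.3, 77.2, -173.2]
force: [0.0, -0.5, 0.8]
opening: 0.0003
```

```bash
cat > fit.py <<'E'
from ov import *
from scipy.optimize import minimize
M={}
for m in C:
    snap(m,"r_%s.png"%m); c=[q for q in ctrl.cut_out(m,"clip") if abs(q["pixel"][0]-(314,231)[m=="top"])<12 and q["pixels"].sum()<600]
    print(m,[(round(q["confidence"],2),int(q["pixels"].sum())) for q in c]); M[m]=c[0]["pixels"] if c else None
    if c: ys,xs=np.where(M[m]);print(xs.min(),xs.max(),ys.min(),ys.max())
L=wire(0)
def world(t,lean,yaw,dd):
    R=Ro.from_rotvec(d*lean)*Ro.from_rotvec(U*yaw); ex=Ro.from_rotvec(d*lean)
    X=R.apply(np.column_stack([e,d,U]).dot(L.T).T); n=ex.apply(U)
    return H+dd*d-t*n+X
def ren(m,W,k=4):
    x,y=(285,165) if m=="scene" else (205,135)
    im=np.zeros((75*k,60*k),np.uint8);c=C[m]
    z=(np.array(c["R"])@W.mean(0)+c["t"])[2];p=((proj(m,W)-[x-.5,y-.5])*k*16).astype(int)
    cv2.polylines(im,[p.reshape(-1,1,2)],False,255,max(1,int(round(.006*c["fx"]/z*k))),shift=4)
    return cv2.resize(im,(60,75),interpolation=cv2.INTER_AREA)/255.,x,y
def cost(q):
    s=0
    for m in C:
        if M[m] is None: continue
        r,x,y=ren(m,world(*q));g=M[m][y:y+75,x:x+60].astype(float)
        s+=1-np.minimum(r,g).sum()/np.maximum(r,g).sum()
    return s
if __name__=="__main__":
    best=[]
    for yaw in(0,.35,-.35,np.pi/2,-np.pi/2,np.pi):
        for t in(.01,.02,.034):
            for le in(.1,.25):
                r=minimize(cost,[t,le,yaw,0],method="Nelder-Mead",options=dict(initial_simplex=np.array([[t,le,yaw,0],[t+.006,le,yaw,0],[t,le+.1,yaw,0],[t,le,yaw+.2,0],[t,le,yaw,.003]]),maxiter=200)); best.append((r.fun,*r.x))
    best.sort()
    for b in best[:5]:print(np.round(b,3))
    print("home cost",cost([.034,.212,0,0]))
E
python3 loop.py; python3 fit.py
```

```text
tcp n 0.19035435331185618 cx 0.019536639113700665 F [ 0.  -0.5  0.8] [ 0.04 -0.75  0.06]
clip_loop [[316.0, 200.0, 0.57], [229.8, 155.3, 0.52]] n 0.0684 cx 0.0257 d -0.0012
clip_grip [[312.8, 200.1, 0.4], [230.8, 156.8, 0.58]] n 0.0662 cx 0.0225 d -0.0056
clip_seat [[311.7, 211.9, 0.43], [231.9, 179.8, 0.46]] n 0.001 cx 0.0031 d 0.0031
clip [[308.7, 219.8, 0.54], [234.6, 187.0, 0.45]] n -0.0321 cx 0.0005 d 0.0003
scene [(0.53, 94)]
309 316 196 221
top [(0.44, 65)]
231 235 153 179
[ 1.022  0.032  0.272 -0.019 -0.002]
[ 1.023  0.033  0.273 -0.022 -0.002]
[ 1.023  0.033  0.268 -0.018 -0.002]
[ 1.024  0.033  0.266  0.005 -0.002]
[ 1.024  0.034  0.265 -0.017 -0.002]
home cost 1.2234748364802943
```

The fit gives tip 32–34 mm past the axis, in plane, lean ≈0.27. Confirm with one firmer press, centred on the loop and along that lean.

```bash
sed -i 's/LEAN=.212/LEAN=.265/' h.py
python3 - <<'E'
from h import *
for t in(.1,.084,.079,.075,.07):
    print(t,press(t,0,.265)[0].round(4),go(*press(t,0,.265)))
E
```

```text
0.1 [0.6292 0.0478 0.2084] ([0.0859, -0.0007, -0.0003], [-0.04, -1.97, -0.06])
0.084 [0.625  0.0473 0.1929] ([0.1019, -0.0007, 0.0003], [-0.04, -1.97, -0.06])
0.079 [0.6237 0.0472 0.1881] ([0.1069, -0.0007, 0.0005], [-0.04, -1.97, -0.06])
0.075 [0.6226 0.0471 0.1842] ([0.1109, -0.0007, 0.0006], [-0.04, -1.97, -0.06])
0.07 [0.6213 0.0469 0.1794] ([0.1159, -0.0007, 0.0008], [-0.04, -1.97, -0.06])
```

>>> drive_tool([
  [[0.03,0,0],[0,-2,0],0.0],
  [[0.06,0,0],[0,-2,0],0.0],
  [[0.085,0,0],[0,-2,0],0.0],
  [[0.095,0,0],[0,-2,0],0.0],
  [[0.1,0,0.0003],[0,-2,0],0.0],
  [[0.103,0,0.0003],[0,-2,0],0.0],
  [[0.103,0,0.0003],[0,-2,0],0.0],
])

```text
clock: 28.82
tool_pos: [0.6255, 0.0467, 0.1928]
orientation: [0.3, 74.9, -173.2]
force: [-0.1, -0.4, 0.7]
opening: 0.0005
```

>>> drive_tool([
  [[0.001,0,0],[0,0,0],0.0],
  [[0.002,0,0],[0,0,0],0.0],
  [[0.003,0,0],[0,0,0],0.0],
  [[0.004,0,0],[0,0,0],0.0],
  [[0.004,0,0],[0,0,0],0.0],
])

```text
clock: 29.23
tool_pos: [0.6244, 0.0466, 0.189]
orientation: [0.3, 74.9, -173.2]
force: [-0.4, 0.1, -0.6]
opening: 0.0004
```

>>> drive_tool([
  [[0.001,0,0],[0,0,0],0.0],
  [[0.002,0,0],[0,0,0],0.0],
  [[0.003,0,0],[0,0,0],0.0],
  [[0.004,0,0],[0,0,0],0.0],
  [[0.004,0,0],[0,0,0],0.0],
])

```text
clock: 29.65
tool_pos: [0.6243, 0.0464, 0.186]
orientation: [0.4, 75.0, -173.1]
force: [2.4, -0.7, 4.0]
opening: 0.0005
```

>>> drive_tool([
  [[0.001,0,0],[0,0,0],0.0],
  [[0.0025,0,0],[0,0,0],0.0],
  [[0.004,0,0],[0,0,0],0.0],
  [[0.0055,0,0],[0,0,0],0.0],
  [[0.007,0,0],[0,0,0],0.0],
  [[0.007,0,0],[0,0,0],0.0],
])

```text
clock: 30.15
tool_pos: [0.6267, 0.0459, 0.1833]
orientation: [0.7, 75.6, -172.6]
force: [7.0, -0.1, 16.1]
opening: 0.0005
```

```bash
python3 loop.py
```

```text
tcp n 0.0750972060948068 cx 0.016017811847166188 F [ 7.  -0.1 16.1] [-0.36 -2.11  0.16]
clip_loop [[314.8, 213.0, 0.67], [233.2, 181.9, 0.64]] n -0.0053 cx 0.0029 d 0.0068
clip_grip [[313.1, 202.3, 0.4], [232.3, 156.7, 0.43]] n 0.0625 cx 0.0223 d -0.0066
clip_seat [[308.3, 211.7, 0.48], [236.3, 182.4, 0.42]] n -0.0025 cx -0.0021 d -0.0051
clip [[[310.0, 219.1], [315.7, 199.6]], []]
```

>>> drive_tool([
  [[-0.01,0,0],[0,0,0],0.0],
  [[-0.03,0,0],[0,0,0],0.0],
  [[-0.06,0,0],[0,0,0],0.0],
  [[-0.09,0,-0.02],[0,0,0],0.0],
  [[-0.12,0,-0.05],[0,0,0],0.0],
  [[-0.15,0,-0.09],[0,0,0],0.0],
  [[-0.15,0,-0.11],[0,0,0],0.0],
  [[-0.15,0,-0.11],[0,0,0],0.0],
])

```text
clock: 31.32
tool_pos: [0.7725, 0.0634, 0.2964]
orientation: [0.7, 75.3, -172.7]
force: [-0.2, 0.9, -3.4]
opening: 0.0003
```

```bash
cp pics/r_top.png pics/r0_top.png; cp pics/r_scene.png pics/r0_scene.png; python3 fit.py
python3 - <<'E'
from fit import *
for t,l in((.034,.212),(.034,.27),(.03,.27),(.024,.27)):
    W=world(t,l,0,0);i=[0,7,len(L)-1];print(t,l,"tip,top,bentend scene",proj("scene",W[i]).round(1).tolist(),"top",proj("top",W[i]).round(1).tolist())
# ascii of top view loop zone
g=cv2.cvtColor(cv2.imread("pics/r_top.png"),cv2.COLOR_BGR2GRAY);print("top",list(range(224,242)))
for r in range(146,190,2):print(r,*["%3d"%v for v in g[r,224:242]])
g=cv2.cvtColor(cv2.imread("pics/r_scene.png"),cv2.COLOR_BGR2GRAY);print("scene",list(range(304,320)))
for r in range(186,228,2):print(r,*["%3d"%v for v in g[r,304:320]])
E
```

```text
scene []
top [(0.52, 109)]
230 235 152 177
[ 0.331 -0.01   0.062 -0.167 -0.006]
[ 0.347  0.009  0.144 -0.119 -0.005]
[ 0.348  0.009  0.142 -0.109 -0.005]
[ 0.358  0.015  0.18  -0.11  -0.004]
[ 0.359  0.014  0.18  -0.109 -0.004]
home cost 0.7097303539231377
scene [(0.39, 67)]
310 315 196 220
top []
0.034 0.212 tip,top,bentend scene [[309.8, 220.0], [315.9, 194.8], [311.8, 222.0]] top [[236.5, 187.8], [229.5, 158.6], [235.6, 179.3]]
0.034 0.27 tip,top,bentend scene [[309.6, 219.4], [316.4, 196.3], [311.7, 221.9]] top [[236.6, 188.6], [229.4, 156.9], [235.7, 180.0]]
0.03 0.27 tip,top,bentend scene [[309.8, 218.5], [316.6, 195.2], [311.8, 220.9]] top [[236.3, 187.8], [229.1, 155.8], [235.4, 179.2]]
0.024 0.27 tip,top,bentend scene [[310.1, 217.1], [316.9, 193.6], [312.1, 219.5]] top [[236.0, 186.5], [228.7, 154.2], [235.1, 177.9]]
top [224, 225, 226, 227, 228, 229, 230, 231, 232, 233, 234, 235, 236, 237, 238, 239, 240, 241]
146  89  89  89  90  90  90  90  90  90  90  93 101 115 123 125 125 127 130
148  89  90  90  91  91  91  90  89  90  97 115 134 143 146 146 145 145 144
150  89  90  8
[... 2320 characters left out ...]
 167 255 219 187 195
208 113 145 146 199 182 132 105 125 104 101 103 125 255 255 228 192
210 234 239 234 242 246 149 106 103 101 112 254 166 196 255 255 223
212 198 227 226 164 140 148 148 133 164 217 160 133 113 254 254 215
214 138 182 159 141 143 182 128  94 134 201 155 132 118 232 239 200
216 118 128 129 119 117 103 114  92 123 144 143 138 129 202 208 189
218  96  93  93  86  90 101 128 123 135 128 133 134 133 170 172 173
220  85  89  91  89  89  90  85 131 158  98 105 134 156 149 132 119
222  91  93  89  86  89  93  89  98 152 112  86  85  88  92  81  86
224  87  90  88  85  92  95  96  92  92  90  92  91  91  89  90  88
226  88  87  90  94  87  89  89  94  90  93  89  90  85  87  89  90
```

Run:
```python
from ov import *
for f in("n1","q1","r0_scene","r_scene"):
    g=cv2.cvtColor(cv2.imread(f"pics/{f}.png"),cv2.COLOR_BGR2GRAY);print(f,"col311",g[216:226,311].tolist(),"col312",g[216:226,312].tolist())
L=wire(0)
for t,l in((.034,.24),(.034,.27),(.030,.27),(.026,.27)):
    n=np.sin(l)*e+np.cos(l)*U;cx=np.cross(d,n);W=H-.0015*d-t*n+L[:,:1]*cx+L[:,2:]*n
    E=W[-1]-.003*n;print(t,l,"bent end low",proj("scene",[E]).round(1),"loop rows: top",proj("top",W)[:,1].min().round(1),"scene",proj("scene",W)[:,1].min().round(1))
o=ctrl.get_obs();print(go([o["tool_pos"][0],-.15,.33],Ro.from_euler('xyz',o["orientation"],degrees=True).as_matrix()))
```

```text
n1 col311 [79, 69, 81, 86, 84, 80, 83, 86, 88, 82] col312 [129, 137, 134, 56, 85, 86, 85, 87, 86, 85]
q1 col311 [85, 97, 120, 142, 131, 130, 113, 79, 89, 88] col312 [126, 117, 130, 147, 152, 151, 149, 94, 90, 87]
r0_scene col311 [85, 95, 114, 139, 128, 137, 116, 74, 83, 88] col312 [123, 122, 120, 149, 150, 155, 149, 92, 83, 82]
r_scene col311 [92, 95, 123, 144, 131, 108, 98, 71, 92, 91] col312 [123, 120, 135, 153, 158, 152, 152, 92, 92, 91]
0.034 0.24 bent end low [[311.1 222.7]] loop rows: top 155.8 scene 193.4
0.034 0.27 bent end low [[311.  222.6]] loop rows: top 155.0 scene 194.0
0.03 0.27 bent end low [[311.2 221.7]] loop rows: top 154.0 scene 193.0
0.026 0.27 bent end low [[311.4 220.8]] loop rows: top 152.9 scene 191.9
([-0.0196, 0.2115, 0.0304], [-0.0, 0.0, -0.0])
```

The bent leg's end has stayed at scene row 222 (home predicts 222.6) since before the last pushes, and the 17 N press did not move it. So the clip had already snapped home ahead of the tool. The arm is clear, so I am handing in.

Run:
```python
from h import *
b=cv2.cvtColor(snap("top",None),cv2.COLOR_BGR2GRAY)
print("hub edge",b[188,225:240].tolist())
for q in("beaker","bottle","tip_box","spanner","jar","tube15","stand"):
    print(q,[np.round(z["pixel"],1).tolist() for z in ctrl.landmark_of("top",q)[:1]])
print(ctrl.get_obs()["force"].round(1),ctrl.get_obs()["clock"]);print(ctrl.close_job())
```

```text
hub edge [145, 145, 145, 144, 143, 140, 123, 103, 92, 88, 90, 93, 95, 93, 89]
beaker [[299.4, 269.0]]
bottle [[419.0, 152.9]]
tip_box [[364.2, 251.0]]
spanner [[426.6, 260.0]]
jar [[419.5, 155.7]]
tube15 [[225.8, 131.1]]
stand [[371.5, 186.1]]
[-0.6  0.1 -0.3] 32.1167
the job is handed in; nothing more can be done
None
```

The carousel is pushed home and the larger R-clip is through the cross-hole with its bent leg snapped over the spindle. I handed the job in at 32 s with the tool clear of everything.

**What I did:**
- **Carousel:** I pushed the hub with the open fingers straddling the spindle until it stopped firmly at about 25 N. It moved roughly 25 mm and bared the hole.
- **Clip:** I took it by the loop, started the leg in the hole, and let go once the bent leg just touched the spindle. It stood there by itself. I then pressed the loop with shut fingers along the leg.

**Last checks:**
- **Hub:** its edge in the top picture is still at the home position.
- **Clip:** the lower end of the bent leg is at scene row 222, against 222.6 predicted for fully home. A confirming press of about 17 N did not move it.
- **Force:** the tool read about zero force at hand-in.
- **Bench:** the beaker, bottle, tip box, spanner, tube and stand were within a few pixels of where they started. I did not check the small clip.

**What disagreed or stayed unsure:**
- **No snap force seen:** I never read the expected 10–25 N. The most I read during the approach was about 4 N, so the snap seems to have happened between readings.
- **Stop height:** the tool met the seated loop 2–3 mm lower than the model says.
- **Clip's lean:** it measured about 0.27 rad, against 0.21 from the carousel's tube holes before insertion. Slack in the hole would explain most of that.
- **Unreliable detections:** the networks' loop positions were scattered. The final jar reading landed on the bottle, so the jar was not confirmed, though the arm never went near it.

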